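# Set the packing bench straight

### The arm

A 7-joint arm with a two-finger parallel gripper is mounted at the origin on the work surface; the furniture and walls round the work are solid. World frame = base frame: x ahead of the robot, y to its left, z up, the work surface at z = 0. Lengths are in mm, angles in degrees, forces in N, time in s.
With the tool pointing down it reaches from about 400 to 875 mm from the base axis. Payload 4.4 kg.
Tool frame: the origin (TCP) lies on the centre line of the jaws, within the pads' length; the fingertips stand 14 mm ahead of it and the grasp point (between the pads) lies 5 mm behind it (r.tcp_to_tips is the z of the fingertips in the tool frame, in mm); z points along the fingers, y is the direction in which the jaws open and shut (so a half turn about z gives the same grasp; the last joint's range is limited). The gripper opens to 85 mm and grips with 20 to 120 N. Pads are 22 mm wide; open, the fingers measure 114 mm over their backs; the gripper's body (76 mm by 85 mm) begins 54 mm behind the grasp point. The pads swing forward as they close: fully open they stand 13 mm farther back than shut.
Start: joints at [60.974, 36.005, 2.206, 86.941, -1.547, 57.084, -1.146], TCP at [277.359, -587.869, 245.313] pointing down, gripper open.
Joint ranges: [-175.42, 175.42], [-21.48, 121.26], [-71.46, 75.88], [10.55, 141.38], [-63.04, 243.04], [13.31, 113.54], [-168.57, 168.57]. Speed limits (degrees/s): [147.25, 147.25, 180, 180, 180, 180, 180].

### API

Orientations are given as a 3x3 rotation matrix whose columns are the frame's x, y, z axes.
In Python, from station import read_state, cams, ticket, r gives the robot as it stands.
- The arm moves only by the tool move_arm, never from a script. Its argument "rows" is a list of rows, each a list of 3 entries, a list of its own where there are three numbers: the shift along the tool's x, y, z in mm, then the turn, a rotation vector about the tool's x, y, z in degrees, then the opening, from -1 (shut) to 1 (fully open). In form: [[[x, y, z], [ax, ay, az], fingers], ...]. A call has exactly 5 rows; each row is the pose to reach, as a shift and turn from the pose commanded when the call began, along the tool's axes at that moment; what a row does not reach only later rows make up. A row lasts 1/12 s, in which the tool goes at most 41.7 mm and 7.16 degrees, less where a joint would pass 70% of its speed; a pose out of reach is approached as far as the arm can. A call with a gripper value outside its range is refused whole. The fingers move at their own pace and stop on an object; the grip force is fixed at half the most. Time passes only in rows, so rows that repeat a pose let the fingers close, or fill a call up. It gives the time, the measured TCP pose, the force and the opening at its end, in the units of the state.
- read_state(): the state, without advancing time (a new reading comes with each control period).
- cams.grab_frame(name): name is "scene" or "top" or "wrist"; returns (picture, depth): 420x560x3 uint8, red, green, blue; 420x560 float32, mm along the optical axis (not along the pixel's ray), 0 where there is no reading.
- cams.get_calibration(name): a dict with "camera_matrix" (3x3 intrinsics, pixels), "extrinsics" (4x4, takes a point from world to camera coordinates); the wrist camera has in their place "hand_eye" (4x4, takes a point from camera to tool coordinates, whose origin is the TCP and whose axes are the flange's). Camera axes: x right, y down, z forward; pixel columns grow to the right and rows downward; lengths in mm; the calibration is good to about 2 mm. A picture is of the moment at which its call begins: read the wrist's pose just before it. get_calibration takes no time and is no camera call.
- ticket.sign_off(): hands the job in, once; it reports no verdict.
Trained networks look in the newest picture that a camera, given by its name, has taken for a name from the list of things; names that differ only in an ending like _2 or _b are one class to them, and where a whole thing is asked for, a point or a joint stands for the part that bears it (a point fixed in the world has none). Each returns a list of dicts, best first, with "p" (0 to 1); they miss things now and then, are a little off and sometimes report something else, mostly with a low value. They report only what shows in the picture. A call takes as long as a camera call.
- cams.search_frame(label, camera): "bbox" ([left, top, right, bottom] in pixels, round what is visible of it).
The state is a dict: "time": time; "joints": joint angles; "qd": joint speeds; "joint_torque": joint torques, N m; "position": TCP position; "tcp_rot": TCP orientation; "contact_force": force on the tool from outside, world axes, zero at the start; "wrist_torque": the same for the moment, N m; "gripper_width": finger opening in mm.
Only numpy, scipy, OpenCV 4.12 (cv2) and the standard library are available. Lean on these libraries where they do the work, as an engineer would, in place of code of your own. Each camera call takes 0.05 s, during which the arm holds its last target.

### The job

Set the packing bench straight for the next shift: lay the red-capped marker across both saddles of the red pen rest and the blue-capped marker across the blue one, and stand the stapler on the long narrow mat and the blue tape dispenser on the short wide mat, inside the four yellow corner guides. Each belongs flat and fully seated, lengthwise along its place and centred in it to about a centimetre, either end first; set things down rather than drop them. Leave the roll of tape and the small carton where they are.

Things in the scene. Friction and masses are not known exactly. Their poses are not given: they have to be found in the camera images.
- red_marker_centre (a point): White felt marker with a red cap, lying on its side: 134 mm long, 18 mm thick (grips like a 16 mm square bar). This point is its centre, 8 mm above what it lies on; x runs along its length, z up. Either way round is right in its rest. 18 g.
- blue_marker_centre (a point): White felt marker with a blue cap, lying on its side: 134 mm long, 18 mm thick (grips like a 16 mm square bar). This point is its centre, 8 mm above what it lies on; x runs along its length, z up. Either way round is right in its rest. 18 g.
- desk_stapler_centre (a point): Desk stapler with a red arm on a black base, standing on its base: 143 mm long, 44 mm high, base 32 mm wide, arm above about 20 mm wide. This point is its centre, 22 mm above what it stands on; x runs along its length, z up. Either way round is right on its mat. About 0.24 kg.
- tape_dispenser_centre (a point): Blue desk tape dispenser, brown roll, standing on its base (62 x 115 mm), 108 mm high, 0.35 kg. Point: its centre, 54 mm up, over the middle of the base; x along its length, z up. The roll (fixed, 46 mm wide, 85 mm across) has its level axis 66 mm up and 8 mm from the middle towards +x; grip it across its flat sides more than 64 mm up, above the side cheeks. Either way round is right.
- red_rest_seat (a point): Red pen rest, fixed: base plate 112 x 46 x 5 mm with two saddles, 10 mm thick, 38 mm either side of its middle (66 mm free between them for fingers). Notches 22 mm wide at the bottom, 16 mm above the bench, flare to about 40 mm at the top, 27 mm up. Point: where the centre of the red-capped marker belongs, midway between the saddles, 24 mm above the bench; x along the marker's line, y across, z up.
- blue_rest_seat (a point): Blue pen rest, fixed: base plate 112 x 46 x 5 mm with two saddles, 10 mm thick, 38 mm either side of its middle (66 mm free between them for fingers). Notches 22 mm wide at the bottom, 16 mm above the bench, flare to about 40 mm at the top, 27 mm up. Point: where the centre of the blue-capped marker belongs, midway between the saddles, 24 mm above the bench; x along the marker's line, y across, z up.
- narrow_dock_seat (a point): Long narrow black mat, fixed, 3 mm thick, 175 x 64 mm overall; four yellow L-shaped corner guides rise 8 mm above it and bound a space of 157 x 46 mm, in which the stapler fits with about 7 mm to spare on each side. Point: where the centre of the stapler belongs, over the middle of the mat, 25 mm above the bench; x along the long side, z up.
- wide_dock_seat (a point): Short wide black mat, fixed, 3 mm thick, 149 x 96 mm overall; four yellow L-shaped corner guides rise 8 mm above it and bound a space of 131 x 78 mm, in which the tape dispenser fits with about 8 mm to spare on each side. Point: where the centre of the tape dispenser belongs, over the middle of the mat, 57 mm above the bench; x along the long side, z up.
- tape_roll_centre (a point): Bystander, loose: roll of clear tape lying on its side, 100 mm across, 48 mm high; its centre, 24 mm up. Not to be pushed about.
- carton_centre (a point): Bystander, loose: small brown carton, 120 x 62 mm, 58 mm high; its centre, 29 mm up; this point's x axis lies about 6 degrees from its long side. Not to be pushed about.

How it is judged (in metres and radians):
At the end, for the whole second after the job is handed in: Markers lie in the rests of their colour (12 mm along, 6 across, 4 in height, 0.12 rad); the stapler stands on the narrow mat and the dispenser on the wide mat within the guides (12 mm along, 11 across, 4 in height, 0.2 rad, 0.06 rad of upright); either end first, released, at rest (x of red_marker_centre in the frame of red_rest_seat between -0.012 and 0.012 m and y of red_marker_centre in the frame of red_rest_seat between -0.006 and 0.006 m and z of red_marker_centre in the frame of red_rest_seat between -0.004 and 0.004 m and angle between the x axis of red_marker_centre and the x axis of red_rest_seat, either way round below 0.12 rad and linear speed of each of red_marker, blue_marker, desk_stapler, tape_dispenser below 0.02 m/s and x of blue_marker_centre in the frame of blue_rest_seat between -0.012 and 0.012 m and y of blue_marker_centre in the frame of blue_rest_seat between -0.006 and 0.006 m and z of blue_marker_centre in the frame of blue_rest_seat between -0.004 and 0.004 m and angle between the x axis of blue_marker_centre and the x axis of blue_rest_seat, either way round below 0.12 rad and x of desk_stapler_centre in the frame of narrow_dock_seat between -0.012 and 0.012 m and y of desk_stapler_centre in the frame of narrow_dock_seat between -0.011 and 0.011 m and z of desk_stapler_centre in the frame of narrow_dock_seat between -0.004 and 0.004 m and angle between the x axis of desk_stapler_centre and the x axis of narrow_dock_seat, either way round below 0.2 rad and angle between each of desk_stapler_centre, tape_dispenser_centre's own z axis and vertical below 0.06 rad and x of tape_dispenser_centre in the frame of wide_dock_seat between -0.012 and 0.012 m and y of tape_dispenser_centre in the frame of wide_dock_seat between -0.011 and 0.011 m and z of tape_dispenser_centre in the frame of wide_dock_seat between -0.004 and 0.004 m and angle between the x axis of tape_dispenser_centre and the x axis of wide_dock_seat, either way round below 0.2 rad); the robot touches nothing.
It fails at once if the roll of tape is pushed more than 20 mm (distance of tape_roll_centre from where it was at the start of the episode above 0.02 m).
It fails at once if the small carton is pushed more than 20 mm (distance of carton_centre from where it was at the start of the episode above 0.02 m).
It fails at once if a thing is dropped: it falls free faster than 0.8 m/s (about 3 cm) ((linear speed of red_marker above 0.8 m/s and contact force between red_marker and anything else below 0.05 N) or (linear speed of blue_marker above 0.8 m/s and contact force between blue_marker and anything else below 0.05 N) or (linear speed of desk_stapler above 0.8 m/s and contact force between desk_stapler and anything else below 0.05 N) or (linear speed of tape_dispenser above 0.8 m/s and contact force between tape_dispenser and anything else below 0.05 N)).
It also fails if it takes over 104 s, if anything falls off the work surface, if the arm or the gripper's body presses on something with over 40 N, if the wrist force passes 120 N, or if a joint passes its speed limit or range.

## Working session

There is one attempt and no reset: what is moved stays moved. The work goes in short steps, Python scripts to look and compute and a tool call to move; the robot and the scene stay as the last step left them, time stands still between calls to the robot, and variables do not carry over. Pictures are saved under pics/ and viewed, and the job is handed in when it is done.

Besides the shell and the picture viewer there is one more tool, called after "Emit:" by a JSON object that holds its "fn" and its "kwargs". move_arm: Moves the arm, as the interface text tells. Its arguments: {"type":"object","properties":{"rows":{"type":"array"}},"required":["rows"]}

```bash
ls; mkdir -p pics
cat > h.py <<'E'
import numpy as np, cv2
from station import read_state, cams, ticket, r
def save(name,img): cv2.imwrite('pics/'+name,cv2.cvtColor(img,cv2.COLOR_RGB2BGR))
def world(cam,depth,T=None):
    c=cams.get_calibration(cam); K=np.array(c['camera_matrix'])
    v,u=np.mgrid[0:depth.shape[0],0:depth.shape[1]]
    P=np.stack([(u-K[0,2])/K[0,0]*depth,(v-K[1,2])/K[1,1]*depth,depth],-1)
    if cam=='wrist':
        H=np.array(c['hand_eye']); st=T
        Tw=np.eye(4);Tw[:3,:3]=np.array(st['tcp_rot']);Tw[:3,3]=st['position']; M=Tw@H
    else: M=np.linalg.inv(np.array(c['extrinsics']))
    W=P@M[:3,:3].T+M[:3,3]; W[depth<=0]=np.nan
    return W
E
python3 - <<'E'
from h import *
s=read_state(); print(s)
for n in ['scene','top']:
    p,d=cams.grab_frame(n); save(n+'0.png',p); np.savez(n+'0.npz',p=p,d=d)
    print(n,cams.get_calibration(n))
E
```

```text
pics
{'time': 0.0, 'joints': array([60.97447189, 36.05780238,  2.20252921, 86.99764679, -1.54616732,
       57.08204421, -1.14770994]), 'qd': array([-0.04103082,  0.00084213, -0.08641241, -0.0139493 ,  0.02556261,
       -0.01649052, -0.00410454]), 'joint_torque': array([-1.70439016e-04, -5.63411379e+01,  1.22625712e+00, -1.93448836e+01,
        1.10010777e-02,  1.06560200e-02, -8.55506471e-06]), 'position': array([ 277.09158491, -587.31402072,  244.39244343]), 'tcp_rot': array([[ 9.04424545e-01,  4.26632798e-01, -8.35203102e-04],
       [ 4.26633614e-01, -9.04422974e-01,  1.68617748e-03],
       [-3.59982567e-05, -1.88134602e-03, -9.99998230e-01]]), 'contact_force': array([ 0.01694698,  0.8641607 , -0.69861866]), 'wrist_torque': array([0.02327925, 0.03063709, 0.0773601 ]), 'gripper_width': 85.53263898793732}
scene {'camera_matrix': array([[542.95059291,   0.        , 283.45975418],
       [  0.        , 542.95059291, 216.14277328],
       [  0.        ,   0.        ,   1.        ]]), 'extrinsics': array([[-8.10706951e-01, -5.85370295e-01,  9.79063890e-03,
         3.58766084e+02],
       [-3.43157940e-01,  4.61573430e-01, -8.18041929e-01,
         1.95986026e+02],
       [ 4.74338346e-01, -6.66552014e-01, -5.75075253e-01,
         1.39561925e+03],
       [ 0.00000000e+00,  0.00000000e+00,  0.00000000e+00,
         1.00000000e+00]])}
top {'camera_matrix': array([[406.75931015,   0.        , 280.94396158],
       [  0.        , 406.75931015, 210.5893941 ],
       [  0.        ,   0.        ,   1.        ]]), 'extrinsics': array([[-2.64005836e-02, -9.99645950e-01,  3.31432402e-03,
         5.17698653e+01],
       [-9.98924735e-01,  2.62548490e-02, -3.82106802e-02,
         4.27482202e+02],
       [ 3.81101346e-02, -4.31954450e-03, -9.99264209e-01,
         1.16240520e+03],
       [ 0.00000000e+00,  0.00000000e+00,  0.00000000e+00,
         1.00000000e+00]])}
```

View pics/top0.png

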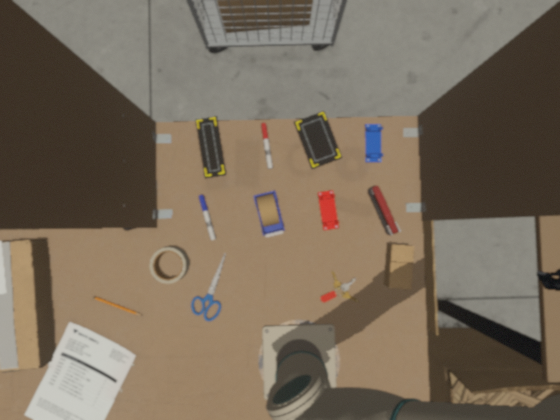

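View pics/scene0.png

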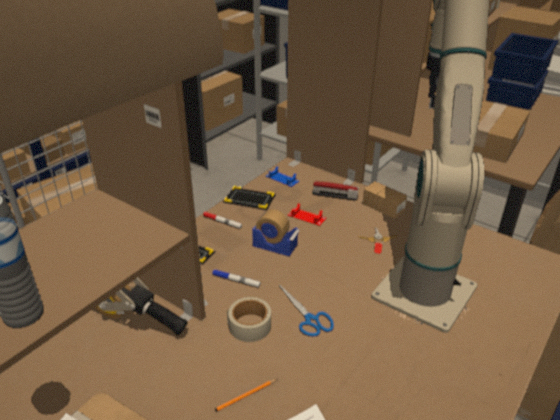

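Run:
```python
from h import *
for n in ['red_marker_centre','blue_marker_centre','desk_stapler_centre','tape_dispenser_centre','red_rest_seat','blue_rest_seat','narrow_dock_seat','wide_dock_seat','tape_roll_centre','carton_centre']:
    try:print(n,[( [round(x) for x in b['bbox']],round(b['p'],2)) for b in cams.search_frame(n,'top')[:3]])
    except Exception as e: print(n,e)
```

```text
red_marker_centre [([261, 122, 271, 169], 0.55)]
blue_marker_centre [([196, 193, 217, 241], 0.59)]
desk_stapler_centre [([370, 190, 400, 232], 0.69)]
tape_dispenser_centre [([254, 193, 282, 238], 0.69), ([362, 126, 381, 163], 0.26)]
red_rest_seat [([317, 191, 339, 232], 0.79)]
blue_rest_seat [([365, 126, 382, 161], 0.65)]
narrow_dock_seat [([195, 116, 226, 176], 0.91)]
wide_dock_seat [([364, 127, 383, 163], 0.74), ([295, 113, 340, 171], 0.68)]
tape_roll_centre [([148, 242, 189, 283], 0.86)]
carton_centre [([384, 242, 413, 292], 0.82)]
```

Run:
```python
from h import *
z=np.load('top0.npz'); p,d=z['p'],z['d']; W=world('top',d)
c=p[100:310,140:430]; save('topcrop.png',cv2.resize(c,None,fx=2.75,fy=2.75,interpolation=cv2.INTER_CUBIC))
for (u,v) in [(100,100),(140,50),(150,200),(60,150),(480,60),(450,150),(430,190),(500,200),(162,139),(162,214),(410,132),(415,207),(20,300),(300,300),(280,260),(430,300),(480,220),(480,400),(350,408)]:
    print((u,v),np.round(W[v,u]))
# height map profile
print('wall y at x rows:')
for v in (30,100,150,200,220,240,260):
    print(v,[ (int(u),int(W[v,u,0]),int(W[v,u,1]),int(W[v,u,2])) for u in range(0,560,40) if not np.isnan(W[v,u,2])])
```

```text
(100, 100) [647. 400. 368.]
(140, 50) [1303.  735. -871.]
(150, 200) [465. 400.  59.]
(60, 150) [517. 399. 521.]
(480, 60) [ 1210. -1007.  -878.]
(450, 150) [ 554. -364.  219.]
(430, 190) [ 471. -364.   81.]
(500, 200) [ 422. -364.  426.]
(162, 139) [646. 380.   4.]
(162, 214) [428. 385.   0.]
(410, 132) [ 648. -342.    2.]
(415, 207) [ 429. -349.   -0.]
(20, 300) [205. 744.  80.]
(300, 300) [170.  -8.  -3.]
(280, 260) [286.  47.  -5.]
(430, 300) [ 138. -425. -120.]
(480, 220) [ 388. -971. -882.]
(480, 400) [-306. -710. -416.]
(350, 408) [ 79. -64. 489.]
wall y at x rows:
30 [(0, 646, 399, 660), (40, 689, 399, 573), (80, 1416, 1042, -875), (120, 1414, 840, -881), (160, 1407, 633, -879), (200, 1250, 371, -571), (240, 1310, 207, -701), (280, 1310, 19, -711), (320, 1308, -170, -716), (360, 1379, -393, -872), (400, 1376, -600, -877), (440, 1375, -809, -884), (480, 1368, -1016, -883), (520, 1363, -1223, -883)]
100 [(0, 554, 398, 662), (40, 582, 399, 573), (80, 621, 399, 450), (120, 679, 399, 263), (160, 1045, 640, -882), (200, 1041, 436, -887), (240, 1032, 230, -875), (280, 1027, 26, -877
[... 958 characters left out ...]
 -4), (400, 392, -303, 0), (440, 393, -766, -876), (480, 388, -971, -882), (520, 383, -1174, -882)]
240 [(0, 365, 850, 2), (40, 362, 719, 30), (80, 359, 622, 0), (120, 356, 506, 2), (160, 353, 392, -1), (200, 350, 276, 0), (240, 347, 161, -2), (280, 344, 45, 2), (320, 340, -70, -4), (360, 337, -185, 0), (400, 334, -302, -3), (440, 292, -761, -875), (480, 286, -969, -887), (520, 281, -1172, -887)]
260 [(0, 314, 788, 93), (40, 307, 714, 38), (80, 301, 622, 0), (120, 299, 506, 3), (160, 296, 390, 7), (200, 292, 277, 0), (240, 289, 162, 0), (280, 286, 46, -5), (320, 283, -68, -2), (360, 279, -184, -4), (400, 282, -281, 59), (440, 191, -761, -886), (480, 186, -962, -882), (520, 181, -1161, -876)]
```

View pics/topcrop.png

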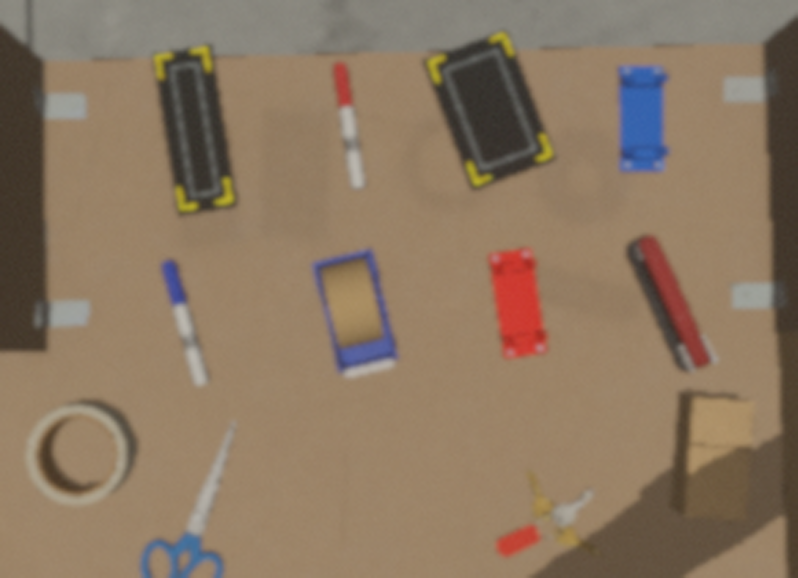

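```bash
cat >> h.py <<'E'
def ray_plane(cam,uv,zp,st=None):
    c=cams.get_calibration(cam); K=np.array(c['camera_matrix'])
    uv=np.atleast_2d(np.asarray(uv,float))
    R=np.stack([(uv[:,0]-K[0,2])/K[0,0],(uv[:,1]-K[1,2])/K[1,1],np.ones(len(uv))],-1)
    if cam=='wrist':
        Tw=np.eye(4);Tw[:3,:3]=np.array(st['tcp_rot']);Tw[:3,3]=st['position']; M=Tw@np.array(c['hand_eye'])
    else: M=np.linalg.inv(np.array(c['extrinsics']))
    D=R@M[:3,:3].T; o=M[:3,3]
    t=(zp-o[2])/D[:,2]
    return o+D*t[:,None]
def fit(cam,mask,zp,st=None,full=False):
    """largest blob -> world minAreaRect at height zp: centre, long, short, angle of long axis(deg)"""
    n,l,s,_=cv2.connectedComponentsWithStats(mask.astype(np.uint8))
    i=1+np.argmax(s[1:,4]); v,u=np.where(l==i)
    P=ray_plane(cam,np.stack([u,v],-1),zp,st)[:,:2].astype(np.float32)
    (c,(w,h),a)=cv2.minAreaRect(P); 
    if h>w: a+=90; w,h=h,w
    return np.round(c,1),round(w,1),round(h,1),round((a+90)%180-90,1),len(u)
E
python3 - <<'E'
from h import *
print([a for a in dir(r) if a[0]!='_'], r.tcp_to_tips)
z=np.load('top0.npz'); p,d=z['p'],z['d']; 
hsv=cv2.cvtColor(p,cv2.COLOR_RGB2HSV); H,S,V=hsv[...,0].astype(int),hsv[...,1].astype(int),hsv[...,2].astype(int)
def roi(m,b):
    o=np.zeros_like(m); o[b[1]:b[3],b[0]:b[2]]=m[b[1]:b[3],b[0]:b[2]]; return o
red=((H<6)|(H>172))&(S>140); blue=(H>105)&(H<130)&(S>110)
grey=(S<60)&(V>110)
dark=V<70
sm=(S<70)
print('redrest',fit('top',roi(red,(310,185,345,235)),16))
print('bluerest',fit('top',roi(blue,(360,120,390,168)),16))
print('narrow',fit('top',roi((V<75)|((H>20)&(H<34)&(S>150)),(190,110,230,182)),5))
print('wide',fit('top',roi((V<75)|((H>20)&(H<34)&(S>150)),(290,108,345,172)),5))
print('redm',fit('top',roi(red|((S<70)&(V>110)),(255,118,278,172)),9))
print('bluem',fit('top',roi(blue|((S<70)&(V>110)),(193,190,222,243)),9))
print('stap',fit('top',roi((red&(S>120))|(V<65),(365,182,402,236)),30))
print('disp',fit('top',roi(blue,(250,188,290,240)),30))
E
```

```text
['PlanningError', 'tcp_to_tips'] 14.0
redrest (array([427. , -93.7]), 109.3, 45.5, 5.4, 544)
bluerest (array([ 616.1, -231. ]), 104.5, 43.3, -2.0, 496)
narrow (array([619.8, 240.3]), 130.2, 20.5, 8.3, 304)
wide (array([633. , -71.6]), 104.5, 52.5, 18.1, 630)
redm (array([593.8,  74.7]), 88.4, 20.9, 6.6, 208)
bluem (array([416.1, 254.4]), 139.2, 22.5, 14.8, 318)
stap (array([ 423.1, -250. ]), 138.7, 25.4, 24.6, 305)
disp (array([379.5,  65. ]), 50.6, 11.6, -77.5, 72)
```

```bash
cat >> h.py <<'E'
def go(x,y,z,psi,st=None):
    """shift (tool axes, mm) and turn to reach world pose pointing down with tool x at yaw psi (mod 180, nearest)"""
    st=st or read_state(); R=np.array(st['tcp_rot']); p=np.array(st['position'])
    s=R.T@(np.array([x,y,z])-p)
    cur=np.degrees(np.arctan2(R[1,0],R[0,0])); d=(psi-cur+90)%180-90; a=np.radians(cur+d)
    Rd=np.array([[np.cos(a),np.sin(a),0],[np.sin(a),-np.cos(a),0],[0,0,-1]]).T
    rv=cv2.Rodrigues(R.T@Rd)[0].ravel()*180/np.pi
    print('shift',np.round(s,1),'turn',np.round(rv,2),'| pos',np.round(p,1),'yaw',round(cur,1),'w',round(st['gripper_width'],1),'t',round(st['time'],2),'F',np.round(st['contact_force'],1))
E
python3 - <<'E'
from h import *
go(290,-330,330,25)
go(330,-250,330,25)
E
```

```text
shift [ 121.5 -227.8  -84.7] turn [ 0.   -0.    0.25] | pos [ 277.3 -587.9  245.3] yaw 25.3 w 85.5 t 0.6 F [-0.4  0.  -0.3]
shift [ 191.8 -283.1  -84.7] turn [ 0.   -0.    0.25] | pos [ 277.3 -587.9  245.3] yaw 25.3 w 85.5 t 0.6 F [-0.4  0.  -0.3]
```

Emit:
{"fn": "move_arm", "kwargs": {"rows": [[[18, -34, -13], [0, 0, 0], 1], [[36, -68, -26], [0, 0, 0], 1], [[54, -102, -38], [0, 0, 0], 1], [[73, -137, -51], [0, 0, 0], 1], [[91, -171, -64], [0, 0, 0], 1]]}}

```text
time: 1.02
position: [286.6, -392.4, 309.8]
tcp_rot: [[0.904, 0.427, 0.0], [0.427, -0.904, 0.0], [0.0, -0.0, -1.0]]
contact_force: [0.6, 0.6, 0.2]
gripper_width: 85.7
```

Run:
```python
from h import *
go(330,-250,330,25)
go(430,-230,330,25)
```

```text
shift [ 100.  -110.3  -20.2] turn [-0.01 -0.01  0.25] | pos [ 286.6 -392.4  309.8] yaw 25.2 w 85.7 t 1.02 F [0.6 0.6 0.2]
shift [199.  -85.7 -20.2] turn [-0.01 -0.01  0.25] | pos [ 286.6 -392.4  309.8] yaw 25.2 w 85.7 t 1.02 F [0.6 0.6 0.2]
```

Emit:
{"fn": "move_arm", "kwargs": {"rows": [[[20, -30, -5], [0, 0, 0], 1], [[40, -58, -10], [0, 0, 0], 1], [[65, -86, -15], [0, 0, 0], 1], [[100, -110, -20], [0, 0, 0], 1], [[138, -100, -20], [0, 0, 0], 1]]}}

```text
time: 1.43
position: [366.1, -240.0, 330.6]
tcp_rot: [[0.904, 0.428, -0.002], [0.428, -0.904, 0.002], [-0.001, -0.002, -1.0]]
contact_force: [-0.2, -0.8, -0.2]
gripper_width: 85.4
```

Run:
```python
from h import *
st=read_state();p,d=cams.grab_frame('wrist'); save('w1.png',p)
print(cams.get_calibration('wrist'))
go(430,-230,330,25)
go(430,-150,330,15)
```

```text
{'camera_matrix': array([[328.57787666,   0.        , 282.95319573],
       [  0.        , 328.57787666, 205.19634382],
       [  0.        ,   0.        ,   1.        ]]), 'hand_eye': array([[-5.02958262e-04, -9.47569750e-01, -3.19548611e-01,
         8.04258382e+01],
       [ 9.99999873e-01, -4.68341006e-04, -1.85175041e-04,
        -4.68704677e-01],
       [ 2.58085493e-05, -3.19548664e-01,  9.47569866e-01,
        -1.27061447e+02],
       [ 0.00000000e+00,  0.00000000e+00,  0.00000000e+00,
         1.00000000e+00]])}
shift [51.5 13.8  1.4] turn [ 0.22 -0.49  0.77] | pos [ 377.6 -240.   330.9] yaw 25.8 w 85.1 t 1.48 F [9.3 0.5 0.9]
shift [ 86.3 -58.2   1.4] turn [ 0.18 -0.51 10.77] | pos [ 377.6 -240.   330.9] yaw 25.8 w 85.1 t 1.48 F [9.3 0.5 0.9]
```

View pics/w1.png

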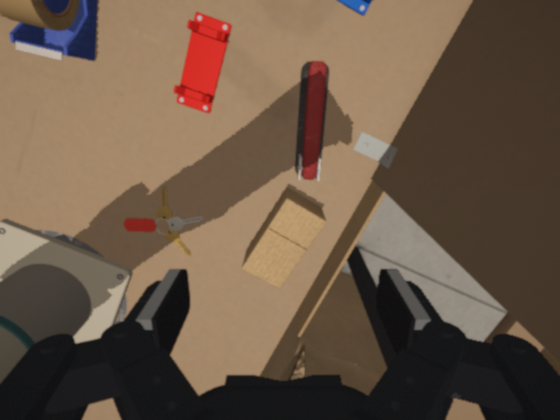

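Emit:
{"fn": "move_arm", "kwargs": {"rows": [[[15, 5, 20], [0, 0, 0], 1], [[30, 5, 40], [0, 0, 0], 1], [[30, 5, 60], [0, 0, 0], 1], [[30, 5, 60], [0, 0, 0], 1], [[30, 5, 60], [0, 0, 0], 1]]}}

```text
time: 1.9
position: [397.4, -236.8, 268.9]
tcp_rot: [[0.904, 0.427, -0.002], [0.427, -0.904, 0.001], [-0.002, -0.002, -1.0]]
contact_force: [0.4, 0.2, -0.2]
gripper_width: 85.4
```

Run:
```python
from h import *
st=read_state();p,d=cams.grab_frame('wrist'); save('w2.png',p); np.savez('w2.npz',p=p,d=d,**{k:st[k] for k in('position','tcp_rot')})
go(430,-230,100,25)
W=world('wrist',d,st)
hsv=cv2.cvtColor(p,cv2.COLOR_RGB2HSV); H,S,V=[hsv[...,i].astype(int) for i in range(3)]
print(cams.search_frame('desk_stapler_centre','wrist'),cams.search_frame('red_rest_seat','wrist'))
for n,m in [('z>12',(W[...,2]>12)&(W[...,2]<60))]:
    nn,l,s,c=cv2.connectedComponentsWithStats(m.astype(np.uint8))
    for i in range(1,nn):
        if s[i,4]>300:
            q=W[l==i]; rc=cv2.minAreaRect(q[:,:2].astype(np.float32)); print(s[i],np.round(rc[0],1),np.round(rc[1],1),round(rc[2],1),'zmax',np.percentile(q[:,2],95))
```

```text
shift [ 32.2   7.  169.8] turn [0.01 0.01 0.21] | pos [ 398.  -237.4  269.8] yaw 25.2 w 85.6 t 1.95 F [0.6 0.  0.3]
[{'bbox': [285.1, 84.5, 323.2, 216.6], 'p': 0.86}] [{'bbox': [147.3, 27.7, 214.5, 140.5], 'p': 0.64}, {'bbox': [0.0, 4.1, 63.0, 86.1], 'p': 0.51}]
[   0    0   54   88 3211] [400.4  46.2] [48.2 95.3] 69.8 zmax 57.31008151093084
[340   0  41  19 375] [ 580.2 -235.4] [39.6 10.4] 89.5 zmax 24.855286616760885
[ 375    0  153  231 5177] [ 516.7 -364.2] [  5.4 257.2] 89.9 zmax 57.93437655095949
[162  39  45  25 461] [464.  -91.4] [10.  45.7] 6.9 zmax 25.286617688758554
[ 290   86   32  133 2693] [ 421.3 -251.1] [145.5  29.5] 24.2 zmax 42.53917155622497
[148 113  43  21 399] [ 388.7 -100.6] [10.1 45.6] 7.3 zmax 25.675027357076374
[ 228  225   94  111 5686] [ 263.8 -286.2] [ 63.  120.6] 83.9 zmax 57.64996133770535
[   0  305   58   46 1584] [56.4 -9.2] [81.9 17.3] 81.1 zmax 56.57484747972195
```

View pics/w2.png

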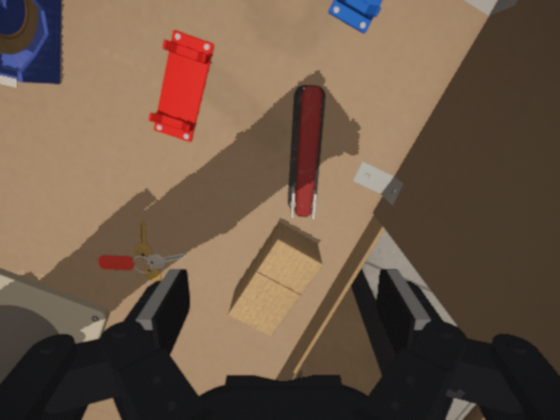

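Run:
```python
from h import *
go(421.3,-251.1,80,24.2)
go(421.3,-251.1,20,24.2)
```

```text
shift [ 14.8  21.6 190.6] turn [ 0.11 -0.07  1.  ] | pos [ 398.4 -237.6  270.5] yaw 25.2 w 85.4 t 2.05 F [-0.9 -0.6  0.3]
shift [ 14.7  21.4 250.6] turn [ 0.11 -0.07  1.  ] | pos [ 398.4 -237.6  270.5] yaw 25.2 w 85.4 t 2.05 F [-0.9 -0.6  0.3]
```

Emit:
{"fn": "move_arm", "kwargs": {"rows": [[[7, 10, 35], [0, 0, 0.5], 1], [[14, 20, 73], [0, 0, 1], 1], [[14.7, 21.5, 112], [0, 0, 1], 1], [[14.7, 21.5, 150], [0, 0, 1], 1], [[14.7, 21.5, 185], [0, 0, 1], 1]]}}

```text
time: 2.47
position: [421.3, -251.0, 83.7]
tcp_rot: [[0.912, 0.41, 0.002], [0.41, -0.912, -0.002], [0.002, 0.002, -1.0]]
contact_force: [0.6, -0.3, -0.7]
gripper_width: 85.5
```

Run:
```python
from h import *
go(421.3,-251.1,20,24.2)
```

```text
shift [-0.2 -0.1 63.7] turn [ 0.14 -0.1  -0.  ] | pos [ 421.3 -251.    83.7] yaw 24.2 w 85.5 t 2.47 F [ 0.6 -0.3 -0.7]
```

Emit:
{"fn": "move_arm", "kwargs": {"rows": [[[0, 0, 30], [0, 0, 0], 1], [[0, 0, 55], [0, 0, 0], 1], [[0, 0, 62], [0, 0, 0], 1], [[0, 0, 62], [0, 0, 0], 0.2], [[0, 0, 62], [0, 0, 0], -1]]}}

```text
time: 2.88
position: [421.4, -250.7, 23.4]
tcp_rot: [[0.912, 0.41, 0.001], [0.41, -0.912, -0.001], [0.001, 0.001, -1.0]]
contact_force: [0.3, -1.0, 0.1]
gripper_width: 63.7
```

Emit:
{"fn": "move_arm", "kwargs": {"rows": [[[0, 0, 0], [0, 0, 0], -1], [[0, 0, 0], [0, 0, 0], -1], [[0, 0, 0], [0, 0, 0], -1], [[0, 0, 0], [0, 0, 0], -1], [[0, 0, 0], [0, 0, 0], -1]]}}

```text
time: 3.3
position: [421.9, -250.9, 23.8]
tcp_rot: [[0.912, 0.41, 0.003], [0.41, -0.912, -0.002], [0.002, 0.003, -1.0]]
contact_force: [-0.5, -1.1, 8.8]
gripper_width: 19.8
```

Emit:
{"fn": "move_arm", "kwargs": {"rows": [[[0, 0, 0], [0, 0, 0], -1], [[0, 0, -5], [0, 0, 0], -1], [[0, 0, -20], [0, 0, 0], -1], [[0, 0, -45], [0, 0, 0], -1], [[0, 0, -80], [0, 0, 0], -1]]}}

```text
time: 3.72
position: [418.6, -248.8, 101.7]
tcp_rot: [[0.912, 0.411, -0.005], [0.411, -0.912, 0.003], [-0.003, -0.005, -1.0]]
contact_force: [0.5, -0.6, -2.1]
gripper_width: 20.1
```

Run:
```python
from h import *
st=read_state();p,d=cams.grab_frame('wrist'); save('w3.png',p)
go(421.3,-251.1,200,24.2)
```

```text
shift [ -0.5   0.4 -91.8] turn [ 0.26 -0.19  0.06] | pos [ 422.1 -250.8  108.2] yaw 24.3 w 20.3 t 3.77 F [ 1.4 -0.4  1.9]
```

View pics/w3.png

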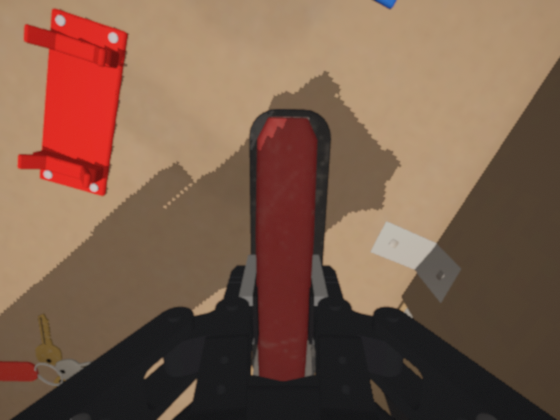

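Emit:
{"fn": "move_arm", "kwargs": {"rows": [[[0, 0, -25], [0, 0, 0], -1], [[7, -9, -60], [0, 0, 2], -1], [[20, -25, -95], [0, 0, 5], -1], [[38, -50, -122], [0, 0, 9], -1], [[58, -76, -145], [0, 0, 13], -1]]}}

```text
time: 4.18
position: [441.9, -156.7, 249.6]
tcp_rot: [[0.982, 0.189, 0.002], [0.189, -0.982, -0.001], [0.002, 0.001, -1.0]]
contact_force: [0.6, 0.5, -2.1]
gripper_width: 20.6
```

Run:
```python
from h import *
go(480,0,300,8.3)
```

```text
shift [  67.1 -146.7  -50.4] turn [ 0.05 -0.09  2.59] | pos [ 441.9 -156.7  249.6] yaw 10.9 w 20.6 t 4.18 F [ 0.6  0.5 -2.1]
```

Emit:
{"fn": "move_arm", "kwargs": {"rows": [[[16, -35, -13], [0, 0, 1], -1], [[32, -70, -26], [0, 0, 2], -1], [[48, -105, -40], [0, 0, 2.6], -1], [[63, -136, -50], [0, 0, 2.6], -1], [[67, -146, -50], [0, 0, 2.6], -1]]}}

```text
time: 4.6
position: [481.2, 6.2, 299.5]
tcp_rot: [[0.987, 0.158, 0.005], [0.158, -0.987, 0.004], [0.006, -0.003, -1.0]]
contact_force: [0.2, 0.6, -3.2]
gripper_width: 19.9
```

```bash
cat > look.py <<'E'
from h import *
import sys
def look(tag,zlo=12,zhi=60,minpx=150):
    st=read_state();p,d=cams.grab_frame('wrist'); save(tag+'.png',p); np.savez(tag+'.npz',p=p,d=d,position=st['position'],tcp_rot=st['tcp_rot'])
    W=world('wrist',d,st)
    m=(W[...,2]>zlo)&(W[...,2]<zhi); m[260:, 130:450]&=False
    nn,l,s,c=cv2.connectedComponentsWithStats(m.astype(np.uint8))
    for i in range(1,nn):
        if s[i,4]>minpx:
            q=W[l==i]; (c,(w,h),a)=cv2.minAreaRect(q[:,:2].astype(np.float32))
            if h>w: a+=90; w,h=h,w
            print(s[i],np.round(c,1),round(w,1),round(h,1),round((a+90)%180-90,1),'z',np.round(np.percentile(q[:,2],[5,50,95]),1))
    return st,p,d,W
def yellow(p,W):
    hsv=cv2.cvtColor(p,cv2.COLOR_RGB2HSV); H,S,V=[hsv[...,i].astype(int) for i in range(3)]
    m=(H>19)&(H<36)&(S>140)&(V>90)&(W[...,2]<25)
    nn,l,s,c=cv2.connectedComponentsWithStats(m.astype(np.uint8))
    for i in range(1,nn):
        if s[i,4]>20: print('Y',s[i],np.round(np.nanmean(W[l==i],0),1))
E
python3 - <<'E'
from look import *
st,p,d,W=look('w4')
yellow(p,W)
for n in ['red_marker_centre','blue_marker_centre','tape_dispenser_centre','narrow_dock_seat','wide_dock_seat','blue_rest_seat']:
    print(n,[( [round(x) for x in b['bbox']],round(b['p'],2)) for b in cams.search_frame(n,'wrist')[:2]])
go(480,0,300,8.3)
E
```

```text
[235   0  13  98 956] [601.6  74.6] 101.4 13.2 7.6 z [12.2 13.8 15.4]
[497  35  46  19 463] [ 656.5 -233.2] 45.6 10.5 88.2 z [12.8 15.3 25.2]
[472 106  44  16 364] [ 580.6 -231.1] 45.6 10.0 88.4 z [13.2 15.4 25.1]
[ 70 130  36 101 859] [414.9 252.9] 134.0 13.4 14.6 z [12.2 13.9 15.6]
[ 188  155   62  104 1741] [417.7  73.2] 120.9 62.1 11.8 z [18.1 48.5 59.1]
[339 183  37  11 288] [464.1 -90.9] 45.3 10.2 -83.0 z [13.2 15.6 25.1]
[ 533  208   27   79 1104] [ 433.  -363.8] 91.3 7.0 1.1 z [13.3 27.4 50. ]
[   0  227   53   78 2512] [282.4 342.5] 100.2 70.7 -7.5 z [14.4 36.3 47.1]
[334 236  34  12 262] [388.8 -99.9] 44.9 10.5 -83.4 z [12.8 15.5 25.2]
[ 450  296   56   71 2571] [ 287.1 -287.7] 74.2 63.5 -6.0 z [22.4 56.1 57.6]
Y [327   0   8  10  60] [665.1 -17.5   7.2]
Y [ 82  64  20  25 215] [543.1 251.5   7.4]
Y [116  64  18  26 232] [549.4 207.3   7.3]
Y [398  78  16  26 207] [ 587.8 -128.9    7.2]
Y [338  91  19  24 212] [562.5 -56.5   6.7]
red_marker_centre [([234, 0, 248, 99], 0.67)]
blue_marker_centre [([70, 129, 110, 230], 0.78)]
tape_dispenser_centre [([185, 156, 249, 258], 0.71)]
narrow_dock_seat [([74, 2, 135, 94], 0.58)]
wide_dock_seat [([324, 0, 414, 118], 0.98), ([234, 2, 249, 100], 0.19)]
blue_rest_seat [([463, 27, 541, 132], 0.55)]
shift [ 1.6 -2.1 -3.1] turn [0.03 0.08 0.19] | pos [478.7  -2.3 296.9] yaw 8.5 w 19.8 t 4.95 F [-0.2 -0.  -3.3]
```

View pics/w4.png

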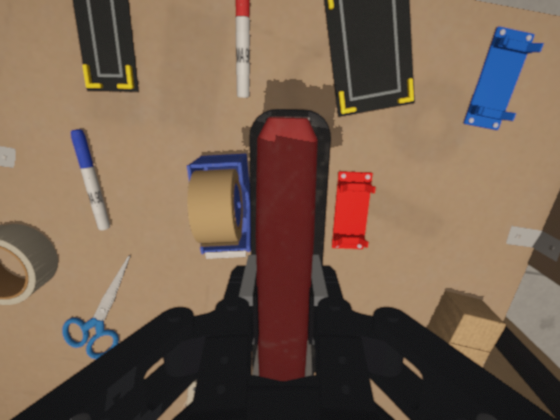

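Run:
```python
from h import *
go(570,200,230,8.1)
```

```text
shift [ 120.2 -186.7   66.6] turn [0.03 0.08 0.39] | pos [478.7  -2.3 296.9] yaw 8.5 w 19.8 t 4.95 F [-0.2 -0.  -3.3]
```

Emit:
{"fn": "move_arm", "kwargs": {"rows": [[[20, -32, 5], [0, 0, 0.4], -1], [[41, -64, 18], [0, 0, 0.4], -1], [[62, -97, 32], [0, 0, 0.4], -1], [[83, -129, 46], [0, 0, 0.4], -1], [[103, -160, 58], [0, 0, 0.4], -1]]}}

```text
time: 5.37
position: [557.7, 173.2, 238.0]
tcp_rot: [[0.99, 0.141, -0.001], [0.141, -0.99, -0.001], [-0.001, 0.001, -1.0]]
contact_force: [0.2, 0.6, -2.1]
gripper_width: 20.1
```

Emit:
{"fn": "move_arm", "kwargs": {"rows": [[[10, -16, 5], [0, 0, 0], -1], [[17, -26, 8], [0, 0, 0], -1], [[17, -26, 8], [0, 0, 0], -1], [[17, -26, 8], [0, 0, 0], -1], [[17, -26, 8], [0, 0, 0], -1]]}}

```text
time: 5.78
position: [570.3, 198.3, 231.7]
tcp_rot: [[0.99, 0.14, -0.0], [0.14, -0.99, -0.002], [-0.0, 0.002, -1.0]]
contact_force: [0.0, -1.1, -2.8]
gripper_width: 19.7
```

Run:
```python
from look import *
st,p,d,W=look('w5')
yellow(p,W)
go(619,240,45,8.1)
```

```text
[  54    0   49  320 8888] [542.8 397.1] 309.4 6.1 -0.0 z [15.  38.8 58. ]
[ 391   77   27  129 1387] [617.7  77.5] 133.0 13.6 7.4 z [12.3 13.8 15.4]
[206 240  13  20 180] [468.8 267. ] 23.8 13.9 9.3 z [12.1 13.8 15.6]
[488 286  43  14 366] [464.  -90.7] 45.5 11.5 -83.3 z [13.1 15.4 25. ]
[ 89 335  40  28 282] [325.  385.6] 44.3 9.5 -56.1 z [13.4 26.2 43.3]
[475 337  41  14 326] [ 389.2 -100.2] 46.5 11.7 -81.4 z [12.6 15.2 25.1]
Y [217  31  21  31 316] [688.9 272.6   7.5]
Y [256  31  22  31 328] [695.2 227.5   7. ]
Y [498  86  23  31 337] [677.1 -16.4   7. ]
Y [225 174  19  25 229] [543.4 252.    7.4]
Y [497 196  20  23 252] [563.4 -55.4   7.3]
shift [ 54.  -34.7 186.8] turn [ 0.09 -0.   -0.04] | pos [570.4 198.4 231.9] yaw 8.1 w 20.1 t 5.83 F [-0.7 -0.  -3.5]
```

View pics/w5.png

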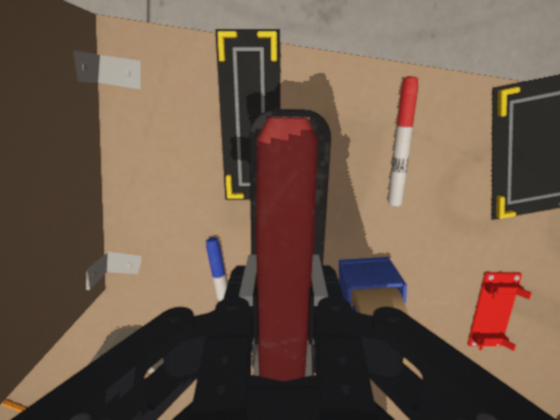

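Emit:
{"fn": "move_arm", "kwargs": {"rows": [[[20, -13, 15], [0, 0, 0], -1], [[40, -26, 45], [0, 0, 0], -1], [[54, -34.8, 80], [0, 0, 0], -1], [[54, -34.8, 118], [0, 0, 0], -1], [[54, -34.8, 155], [0, 0, 0], -1]]}}

```text
time: 6.25
position: [620.0, 242.6, 75.9]
tcp_rot: [[0.99, 0.142, 0.003], [0.142, -0.99, 0.001], [0.003, -0.0, -1.0]]
contact_force: [-0.0, -0.4, -3.1]
gripper_width: 20.0
```

Run:
```python
from h import *
go(619.2,239.9,27,8.1)
```

```text
shift [-1.3  2.6 48.9] turn [-0.01 -0.15  0.08] | pos [620.  242.6  75.9] yaw 8.2 w 20.0 t 6.25 F [-0.  -0.4 -3.1]
```

Emit:
{"fn": "move_arm", "kwargs": {"rows": [[[0, 0.8, 20], [0, 0, 0], -1], [[0, 0.8, 32], [0, 0, 0], -1], [[0, 0.8, 38], [0, 0, 0], -1], [[0, 0.8, 40], [0, 0, 0], -1], [[0, 0.8, 40], [0, 0, 0], -1]]}}

```text
time: 6.67
position: [620.0, 242.5, 37.7]
tcp_rot: [[0.99, 0.143, 0.002], [0.143, -0.99, 0.001], [0.002, -0.0, -1.0]]
contact_force: [0.0, 1.0, -3.4]
gripper_width: 19.8
```

Run:
```python
from h import *
go(619.2,239.9,27,8.1)
```

```text
shift [-1.2  2.5 10.7] turn [-0.02 -0.13  0.11] | pos [620.  242.5  37.7] yaw 8.2 w 19.8 t 6.67 F [ 0.   1.  -3.4]
```

Emit:
{"fn": "move_arm", "kwargs": {"rows": [[[-0.6, 1.3, 3], [0, 0, 0], -1], [[-1.2, 2.5, 7], [0, 0, 0], -1], [[-1.2, 2.5, 9], [0, 0, 0], -1], [[-1.2, 2.5, 11], [0, 0, 0], -1], [[-1.2, 2.5, 11], [0, 0, 0], -1]]}}

```text
time: 7.08
position: [618.3, 239.7, 26.9]
tcp_rot: [[0.99, 0.143, 0.001], [0.143, -0.99, -0.0], [0.0, 0.0, -1.0]]
contact_force: [-2.1, -1.9, 6.9]
gripper_width: 19.9
```

Emit:
{"fn": "move_arm", "kwargs": {"rows": [[[0, 0, 0], [0, 0, 0], -0.3], [[0, 0, 0], [0, 0, 0], 0.2], [[0, 0, 0], [0, 0, 0], 0.4], [[0, 0, 0], [0, 0, 0], 0.4], [[0, 0, -5], [0, 0, 0], 0.4]]}}

```text
time: 7.5
position: [617.4, 239.9, 29.6]
tcp_rot: [[0.99, 0.144, -0.001], [0.144, -0.99, -0.001], [-0.002, 0.0, -1.0]]
contact_force: [0.8, 0.1, -0.6]
gripper_width: 59.8
```

Emit:
{"fn": "move_arm", "kwargs": {"rows": [[[0, 0, -30], [0, 0, 0], 0.4], [[0, 0, -65], [0, 0, 0], 0.4], [[0, 0, -105], [0, 0, 0], 0.7], [[-20, 10, -140], [0, 0, 0], 1], [[-40, 20, -175], [0, 0, 0], 1]]}}

```text
time: 7.92
position: [581.4, 215.0, 207.3]
tcp_rot: [[0.99, 0.144, 0.002], [0.144, -0.99, 0.001], [0.002, -0.001, -1.0]]
contact_force: [1.2, -0.1, 1.3]
gripper_width: 85.6
```

Run:
```python
from look import *
st,p,d,W=look('w6')
yellow(p,W)
go(617.7,77.5,200,7.4)
```

```text
[  59    8   48  335 9703] [542.5 397.1] 309.9 6.1 -0.0 z [15. 39. 58.]
[ 248   54   31  166 4103] [618.3 238.2] 145.2 29.0 6.6 z [38.  43.3 45.5]
[ 411   92   32  135 1532] [617.5  77.3] 133.8 13.7 7.6 z [12.3 13.9 15.4]
[511 309  47  16 415] [464.1 -90.2] 44.8 11.0 -82.8 z [12.7 15.3 25.1]
[ 85 399  35  21 550] [268.3 393.9] 49.3 20.4 23.5 z [19.9 34.8 46.9]
Y [231  43  21  33 342] [689.  272.5   7.6]
Y [273  43  22  33 335] [695.5 228.2   7.4]
Y [527 103  25  31 353] [677.3 -16.1   7.4]
Y [237 193  12  25 190] [544.6 254.3   7.7]
Y [278 193  14  25 167] [550.1 206.2   8.1]
Y [523 216  21  24 269] [563.2 -55.5   7.4]
shift [ 17.2 138.9  14.4] turn [-0.02 -0.39  0.78] | pos [580.8 212.5 214.3] yaw 8.2 w 85.5 t 7.97 F [-4.  -2.8  2.6]
```

View pics/w6.png

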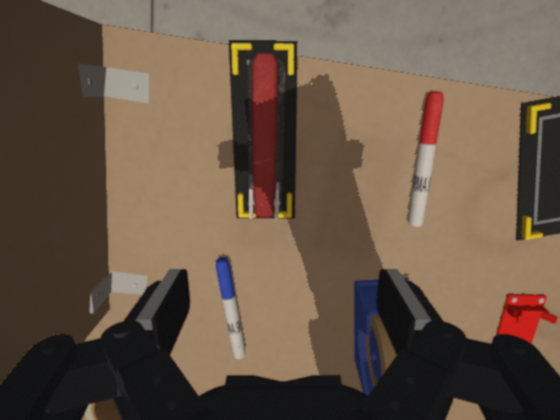

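Emit:
{"fn": "move_arm", "kwargs": {"rows": [[[4, 35, 0], [0, 0, 0.7], 1], [[9, 75, 5], [0, 0, 0.7], 1], [[14, 112, 20], [0, 0, 0.7], 1], [[17, 137, 50], [0, 0, 0.7], 1], [[17, 139, 90], [0, 0, 0.7], 1]]}}

```text
time: 8.38
position: [622.7, 70.9, 117.6]
tcp_rot: [[0.992, 0.122, 0.009], [0.122, -0.992, -0.004], [0.009, 0.006, -1.0]]
contact_force: [0.1, -0.7, -0.2]
gripper_width: 85.5
```

Run:
```python
from h import *
go(617.5,77.4,16.5,7.5)
```

```text
shift [ -5.2  -7.7 101. ] turn [ 0.32 -0.49 -0.47] | pos [622.7  70.9 117.6] yaw 7.0 w 85.5 t 8.38 F [ 0.1 -0.7 -0.2]
```

Emit:
{"fn": "move_arm", "kwargs": {"rows": [[[-2, -3, 25], [0, 0, 0], 1], [[-3, -4, 50], [0, 0, 0], 1], [[-3, -4, 65], [0, 0, 0], 1], [[-3, -4, 70], [0, 0, 0], 1], [[-3, -4, 70], [0, 0, 0], 1]]}}

```text
time: 8.8
position: [613.8, 82.8, 44.1]
tcp_rot: [[0.991, 0.132, -0.002], [0.132, -0.991, -0.0], [-0.002, 0.0, -1.0]]
contact_force: [-0.2, -0.7, 0.3]
gripper_width: 85.4
```

Run:
```python
from h import *
go(617.5,77.4,16.5,7.5)
```

```text
shift [ 3.   5.9 27.6] turn [0.01 0.14 0.06] | pos [613.8  82.8  44.1] yaw 7.6 w 85.4 t 8.8 F [-0.2 -0.7  0.3]
```

Emit:
{"fn": "move_arm", "kwargs": {"rows": [[[2, 4, 5], [0, 0, 0], 1], [[3, 5.9, 15], [0, 0, 0], 1], [[3, 5.9, 27.5], [0, 0, 0], 0.6], [[3, 5.9, 27.5], [0, 0, 0], 0], [[3, 5.9, 27.5], [0, 0, 0], -1]]}}

```text
time: 9.22
position: [617.7, 77.3, 17.1]
tcp_rot: [[0.991, 0.131, -0.002], [0.131, -0.991, -0.0], [-0.002, 0.0, -1.0]]
contact_force: [-0.2, -0.4, -0.4]
gripper_width: 51.7
```

Emit:
{"fn": "move_arm", "kwargs": {"rows": [[[0, 0, 0], [0, 0, 0], -1], [[0, 0, 0], [0, 0, 0], -1], [[0, 0, 0], [0, 0, 0], -1], [[0, 0, 0], [0, 0, 0], -1], [[0, 0, 0], [0, 0, 0], -1]]}}

```text
time: 9.63
position: [618.9, 77.7, 18.6]
tcp_rot: [[0.991, 0.132, 0.001], [0.132, -0.991, 0.0], [0.001, -0.0, -1.0]]
contact_force: [-0.3, -0.3, 4.2]
gripper_width: 14.2
```

Emit:
{"fn": "move_arm", "kwargs": {"rows": [[[0, 0, -3], [0, 0, 0], -1], [[0, 0, -12], [0, 0, 0], -1], [[0, 0, -35], [0, 0, 0], -1], [[0, 0, -65], [0, 0, 0], -1], [[0, 0, -100], [0, 0, 0], -1]]}}

```text
time: 10.05
position: [617.0, 77.3, 118.0]
tcp_rot: [[0.991, 0.132, -0.003], [0.132, -0.991, -0.001], [-0.003, 0.0, -1.0]]
contact_force: [0.5, 0.6, -0.5]
gripper_width: 14.5
```

Run:
```python
from look import *
st,p,d,W=look('w7')
go(426.4,-95.7,160,7.0)
```

```text
[    0    67   101   219 11201] [618.  237.9] 146.3 30.2 7.7 z [19.7 41.7 45.3]
[ 35 329  34  58 730] [450.  261.6] 62.6 13.8 13.8 z [12.3 13.9 15.2]
shift [-216.3  146.5  -36.1] turn [-0.01 -0.55  0.54] | pos [621.9  77.9 126. ] yaw 7.5 w 14.7 t 10.1 F [ 2.1 -0.1  5.2]
```

View pics/w7.png

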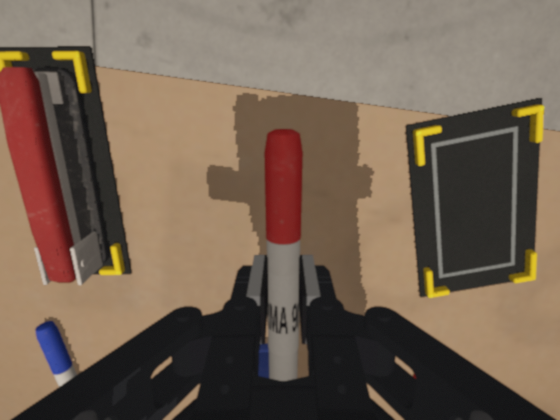

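Run:
```python
from look import *
for t in ('w7','w5','w6'):
    z=np.load(t+'.npz'); st={'position':z['position'],'tcp_rot':z['tcp_rot']}
    W=world('wrist',z['d'],st); print(t); yellow(z['p'],W)
```

```text
w7
Y [  0  51  28  20 324] [695.7 268.8   7.9]
Y [ 51  50  40  44 709] [695.3 227.    7.8]
Y [513 104  31  40 624] [702.3 -87.9   8. ]
Y [413 125  30  42 555] [677.7 -16.2   7.6]
Y [ 98 243  26  32 435] [550.6 206.8   7.6]
Y [509 250  28  34 471] [ 588.4 -127.3    7.7]
Y [424 268  26  30 395] [563.3 -56.    7.6]
w5
Y [217  31  21  31 316] [688.9 272.6   7.5]
Y [256  31  22  31 328] [695.2 227.5   7. ]
Y [498  86  23  31 337] [677.1 -16.4   7.1]
Y [225 174  19  25 229] [543.4 252.    7.4]
Y [497 196  20  23 252] [563.4 -55.4   7.4]
w6
Y [231  43  21  33 342] [689.  272.5   7.6]
Y [273  43  22  33 335] [695.5 228.2   7.4]
Y [527 103  25  31 353] [677.3 -16.1   7.4]
Y [237 193  12  25 190] [544.6 254.3   7.7]
Y [278 193  14  25 167] [550.1 206.1   8.1]
Y [523 216  21  24 269] [563.2 -55.6   7.4]
```

Emit:
{"fn": "move_arm", "kwargs": {"rows": [[[-20, 13, -20], [0, 0, 0.5], -1], [[-50, 34, -38], [0, 0, 0.5], -1], [[-84, 57, -45], [0, 0, 0.5], -1], [[-118, 80, -45], [0, 0, 0.5], -1], [[-150, 102, -45], [0, 0, 0.5], -1]]}}

```text
time: 10.52
position: [481.7, -44.6, 164.0]
tcp_rot: [[0.992, 0.123, 0.002], [0.123, -0.992, -0.001], [0.002, 0.001, -1.0]]
contact_force: [-0.2, -1.2, 0.2]
gripper_width: 14.5
```

Run:
```python
from h import *
go(426.4,-95.7,60,7.0)
```

```text
shift [-61.3  43.8 104. ] turn [ 0.05 -0.1   0.07] | pos [481.7 -44.6 164. ] yaw 7.1 w 14.5 t 10.52 F [-0.2 -1.2  0.2]
```

Emit:
{"fn": "move_arm", "kwargs": {"rows": [[[-20, 15, 10], [0, 0, 0], -1], [[-40, 29, 35], [0, 0, 0], -1], [[-58, 42, 65], [0, 0, 0], -1], [[-61, 44, 85], [0, 0, 0], -1], [[-61, 44, 90], [0, 0, 0], -1]]}}

```text
time: 10.93
position: [425.0, -95.7, 71.1]
tcp_rot: [[0.993, 0.12, -0.005], [0.12, -0.993, -0.0], [-0.005, -0.001, -1.0]]
contact_force: [0.3, 0.3, -0.5]
gripper_width: 14.1
```

Run:
```python
from h import *
go(427.7,-95.5,50,7.0)
```

```text
shift [ 2.8  0.1 21.1] turn [-0.03  0.29 -0.11] | pos [425.  -95.7  71.1] yaw 6.9 w 14.1 t 10.93 F [ 0.3  0.3 -0.5]
```

Emit:
{"fn": "move_arm", "kwargs": {"rows": [[[1, 0, 5], [0, 0, 0], -1], [[2, 0, 14], [0, 0, 0], -1], [[2, 0, 21], [0, 0, 0], -1], [[2, 0, 21], [0, 0, 0], -1], [[2, 0, 21], [0, 0, 0], -1]]}}

```text
time: 11.35
position: [431.9, -93.7, 52.4]
tcp_rot: [[0.992, 0.124, 0.003], [0.124, -0.992, 0.0], [0.003, 0.0, -1.0]]
contact_force: [-0.9, 0.3, -0.0]
gripper_width: 14.3
```

Run:
```python
from look import *
st,p,d,W=look('w8')
go(427.7,-95.5,34.6,7.0)
```

```text
[ 240  129   93  131 5928] [465.9 -91.8] 59.8 43.9 -19.5 z [16.1 46.6 49.1]
[   0  130   64  241 6721] [419.9  43.4] 111.3 37.9 -8.0 z [13.1 24.3 50.9]
[  0 226   4  53 161] [418.1  50.1] 23.9 2.6 12.2 z [23.6 27.4 32. ]
shift [-4.1  1.2 18. ] turn [ 0.01 -0.15  0.12] | pos [431.6 -93.8  52.6] yaw 7.1 w 14.8 t 11.4 F [-0.5  0.  -0.7]
```

View pics/w8.png

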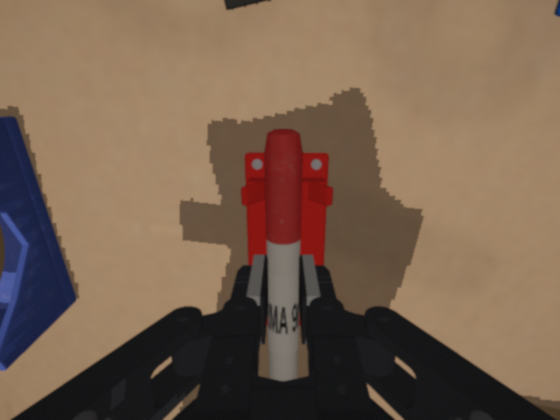

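Emit:
{"fn": "move_arm", "kwargs": {"rows": [[[-2, 0.6, 2], [0, 0, 0], -1], [[-4, 1.2, 7], [0, 0, 0], -1], [[-4, 1.2, 12], [0, 0, 0], -1], [[-4, 1.2, 16], [0, 0, 0], -1], [[-4, 1.2, 18], [0, 0, 0], -1]]}}

```text
time: 11.82
position: [427.3, -95.9, 34.3]
tcp_rot: [[0.992, 0.123, 0.002], [0.123, -0.992, -0.001], [0.002, 0.001, -1.0]]
contact_force: [-2.4, 0.0, 28.2]
gripper_width: 14.6
```

Emit:
{"fn": "move_arm", "kwargs": {"rows": [[[0, 0, 0], [0, 0, 0], -1], [[0, 0, 0], [0, 0, 0], -1], [[0, 0, 0], [0, 0, 0], -0.5], [[0, 0, 0], [0, 0, 0], 0], [[0, 0, 0], [0, 0, 0], 0]]}}

```text
time: 12.23
position: [426.5, -95.9, 34.1]
tcp_rot: [[0.992, 0.123, 0.001], [0.123, -0.992, -0.0], [0.001, 0.0, -1.0]]
contact_force: [0.4, 0.1, -0.2]
gripper_width: 42.5
```

Emit:
{"fn": "move_arm", "kwargs": {"rows": [[[0, 0, -10], [0, 0, 0], 0], [[0, 0, -35], [0, 0, 0], 0], [[0, 0, -75], [0, 0, 0], 0.3], [[0, 0, -115], [0, 0, 0], 1], [[0, -30, -140], [0, 0, 0], 1]]}}

```text
time: 12.65
position: [423.2, -71.5, 176.3]
tcp_rot: [[0.994, 0.112, 0.002], [0.112, -0.994, -0.003], [0.002, 0.003, -1.0]]
contact_force: [1.4, -0.7, 0.4]
gripper_width: 77.1
```

Emit:
{"fn": "move_arm", "kwargs": {"rows": [[[0, -30, -30], [0, 0, -2], 1], [[-5, -60, -60], [0, 0, -5], 1], [[-10, -80, -80], [0, 0, -5], 1], [[-10, -80, -80], [0, 0, -5], 1], [[-10, -80, -80], [0, 0, -5], 1]]}}

```text
time: 13.07
position: [403.0, 12.6, 254.9]
tcp_rot: [[0.978, 0.211, 0.003], [0.211, -0.978, -0.001], [0.003, 0.002, -1.0]]
contact_force: [0.3, -0.1, -0.1]
gripper_width: 85.4
```

Run:
```python
from look import *
st,p,d,W=look('w9',zhi=120)
z=W[...,2]
go(417,72,200,11.8)
# top of dispenser roll
m=(z>75)&(z<115)&(np.abs(W[...,0]-417)<90)&(np.abs(W[...,1]-72)<60)
q=W[m]; print(len(q)); 
(c,(w,h),a)=cv2.minAreaRect(q[:,:2].astype(np.float32)); print(c,w,h,a,np.percentile(q[:,2],[50,95,99]))
```

```text
[532  40  28  21 334] [ 580.6 -225.7] 34.1 10.1 88.6 z [12.8 14.5 24.8]
[  48   45   39  129 1330] [415.1 252.4] 133.1 14.0 14.5 z [12.3 13.9 15.5]
[ 188   88   74  121 7685] [417.7  73.3] 119.1 62.3 12.2 z [ 27.4  93.  106.3]
[ 356  109   55  120 2269] [426.3 -95.4] 134.0 45.8 7.1 z [15.  28.4 31.1]
[  0 179  21  65 957] [285.2 316.7] 79.2 20.5 1.5 z [13.3 24.5 39.2]
[ 451  271   98   73 4326] [ 282.7 -287.2] 82.8 63.6 -6.1 z [16.9 55.1 57.4]
shift [ 26.8 -56.3  53.8] turn [ 0.07 -0.01  0.26] | pos [402.5  11.5 253.9] yaw 12.1 w 84.8 t 13.12 F [-0.6 -0.9 -1.4]
5137
(428.0421142578125, 75.568115234375) 81.97027587890625 46.3356819152832 12.00024127960205 [101.05473282 106.47987141 107.14143272]
```

View pics/w9.png

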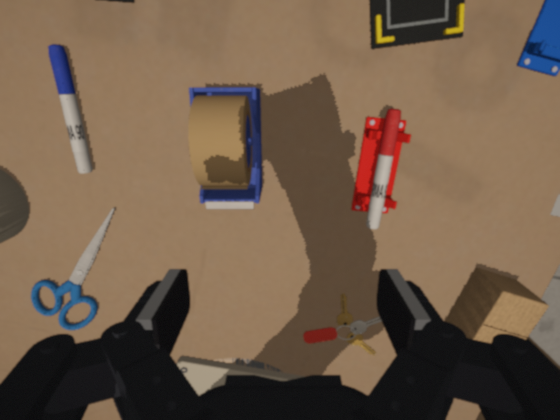

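Run:
```python
from h import *
go(428,75.6,150,12)
```

```text
shift [ 38.3 -57.5 103.8] turn [ 0.07 -0.01  0.06] | pos [402.5  11.5 253.9] yaw 12.1 w 84.8 t 13.12 F [-0.6 -0.9 -1.4]
```

Emit:
{"fn": "move_arm", "kwargs": {"rows": [[[16, -24, 20], [0, 0, 0], 1], [[32, -48, 40], [0, 0, 0], 1], [[38, -57.5, 70], [0, 0, 0], 1], [[38, -57.5, 95], [0, 0, 0], 1], [[38, -57.5, 104], [0, 0, 0], 1]]}}

```text
time: 13.53
position: [425.5, 75.1, 145.8]
tcp_rot: [[0.978, 0.209, -0.008], [0.209, -0.978, -0.002], [-0.008, -0.0, -1.0]]
contact_force: [-0.3, -0.5, -0.6]
gripper_width: 85.5
```

Run:
```python
from h import *
go(428,75.6,84,12)
```

```text
shift [ 3.   0.  61.8] turn [-0.01  0.45  0.07] | pos [425.5  75.1 145.8] yaw 12.1 w 85.5 t 13.53 F [-0.3 -0.5 -0.6]
```

Emit:
{"fn": "move_arm", "kwargs": {"rows": [[[1, 0, 25], [0, 0, 0], 1], [[2, 0, 50], [0, 0, 0], 1], [[2, 0, 62], [0, 0, 0], 1], [[2, 0, 64], [0, 0, 0], 0.6], [[2, 0, 64], [0, 0, 0], -1]]}}

```text
time: 13.95
position: [429.1, 75.5, 85.1]
tcp_rot: [[0.978, 0.208, -0.003], [0.208, -0.978, -0.001], [-0.003, 0.001, -1.0]]
contact_force: [-0.9, -0.2, -0.8]
gripper_width: 64.0
```

Emit:
{"fn": "move_arm", "kwargs": {"rows": [[[0, 0, 0], [0, 0, 0], -1], [[0, 0, 0], [0, 0, 0], -1], [[0, 0, 0], [0, 0, 0], -1], [[0, 0, 0], [0, 0, 0], -1], [[0, 0, 0], [0, 0, 0], -1]]}}

```text
time: 14.37
position: [430.3, 76.2, 86.7]
tcp_rot: [[0.978, 0.208, 0.002], [0.208, -0.978, -0.0], [0.002, 0.001, -1.0]]
contact_force: [-0.9, -2.1, 6.6]
gripper_width: 44.6
```

Emit:
{"fn": "move_arm", "kwargs": {"rows": [[[0, 0, -5], [0, 0, 0], -1], [[0, 0, -20], [0, 0, 0], -1], [[0, 0, -45], [0, 0, 0], -1], [[5, 5, -70], [0, 0, 0], -1], [[20, 22, -80], [0, 0, -1], -1]]}}

```text
time: 14.78
position: [452.4, 61.7, 168.6]
tcp_rot: [[0.973, 0.231, 0.001], [0.231, -0.973, 0.002], [0.001, -0.002, -1.0]]
contact_force: [0.2, 0.1, -4.7]
gripper_width: 44.8
```

Run:
```python
from look import *
st,p,d,W=look('w10')
go(642.8,-68.5,170,19.15)
```

```text
[  59    0   60   30 1385] [555.7 229.5] 29.9 20.4 -83.3 z [15.5 36.9 41.3]
[  41  102   46  148 1857] [414.9 252.6] 134.0 13.8 14.5 z [12.3 13.8 15.4]
[ 425  186   56   80 1902] [457.4 -88.9] 70.3 44.2 -15.3 z [14.7 27.8 31. ]
[528 365  32  51 959] [ 308.  -266.5] 36.9 18.2 -6.2 z [13.5 26.  43.7]
shift [150.5 164.    0.7] turn [ 0.13 -0.44 -6.1 ] | pos [459.1  57.3 169.2] yaw 13.1 w 45.0 t 14.83 F [ 6.9 -2.7 -3.1]
```

View pics/w10.png

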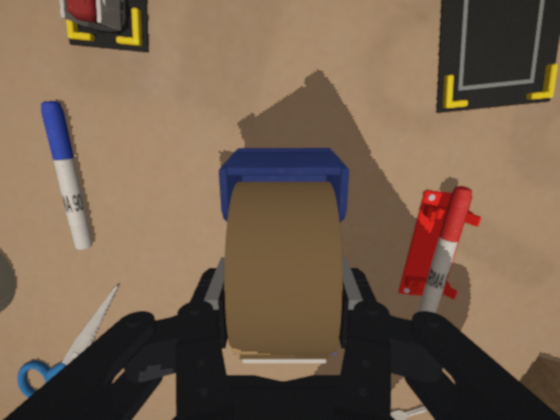

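Emit:
{"fn": "move_arm", "kwargs": {"rows": [[[25, 27, 0], [0, 0, -1], -1], [[50, 54, 0], [0, 0, -2], -1], [[75, 81, 0], [0, 0, -4], -1], [[100, 109, 0], [0, 0, -6], -1], [[122, 133, 0], [0, 0, -6], -1]]}}

```text
time: 15.25
position: [604.0, -45.3, 165.4]
tcp_rot: [[0.945, 0.326, -0.001], [0.326, -0.945, -0.0], [-0.001, 0.0, -1.0]]
contact_force: [1.1, 1.6, -2.9]
gripper_width: 44.7
```

Run:
```python
from h import *
go(642.8,-68.5,115,19.15)
```

```text
shift [29.2 34.6 50.4] turn [ 0.    0.03 -0.12] | pos [604.  -45.3 165.4] yaw 19.0 w 44.7 t 15.25 F [ 1.1  1.6 -2.9]
```

Emit:
{"fn": "move_arm", "kwargs": {"rows": [[[12, 15, 5], [0, 0, 0], -1], [[24, 29, 20], [0, 0, 0], -1], [[29, 35, 40], [0, 0, 0], -1], [[29, 35, 50], [0, 0, 0], -1], [[29, 35, 50], [0, 0, 0], -1]]}}

```text
time: 15.67
position: [638.8, -66.8, 112.5]
tcp_rot: [[0.945, 0.326, -0.007], [0.326, -0.945, 0.0], [-0.006, -0.003, -1.0]]
contact_force: [-0.9, 0.1, -3.8]
gripper_width: 45.1
```

Run:
```python
from look import *
st,p,d,W=look('w11'); yellow(p,W)
go(642.8,-68.5,89.7,19.15)
```

```text
[ 228  148  111   11 1085] [682.8 -51.1] 61.0 1.3 -70.8 z [27.1 43.3 59.1]
[235 176  97   8 585] [668.5 -56. ] 54.4 10.0 -70.6 z [33.1 34.2 52.6]
[471 242  65  36 881] [ 657.  -233.3] 45.2 10.2 88.5 z [13.2 15.2 25.1]
Y [224 120  28  39 480] [678.4 -15.7   8.1]
Y [327 120  27  39 449] [703.3 -88.6   8.5]
shift [ 2.4  3.6 24.5] turn [-0.13  0.24 -0.06] | pos [639.5 -65.9 114.2] yaw 19.1 w 45.2 t 15.72 F [-0.4  0.  -3.8]
```

View pics/w11.png

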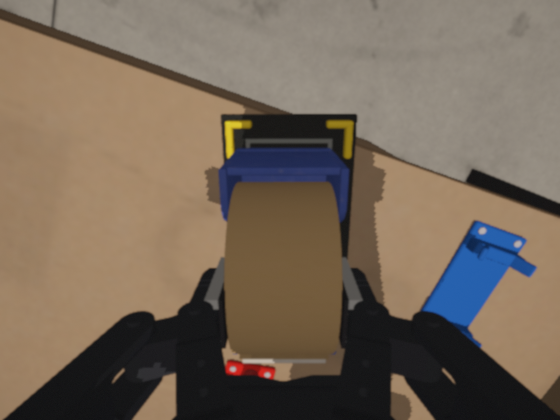

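Emit:
{"fn": "move_arm", "kwargs": {"rows": [[[1, 2, 3], [0, 0, 0], -1], [[3, 3.5, 10], [0, 0, 0], -1], [[3, 3.5, 16], [0, 0, 0], -1], [[3, 3.5, 19], [0, 0, 0], -1], [[3, 3.5, 19], [0, 0, 0], -1]]}}

```text
time: 16.13
position: [644.9, -68.7, 96.1]
tcp_rot: [[0.945, 0.327, -0.002], [0.327, -0.945, -0.0], [-0.002, -0.0, -1.0]]
contact_force: [-0.0, -0.8, -2.7]
gripper_width: 45.2
```

Run:
```python
from h import *
go(643,-68.3,89.7,19.15)
```

```text
shift [-1.7 -1.   6.4] turn [-0.02  0.09 -0.08] | pos [644.9 -68.7  96.1] yaw 19.1 w 45.2 t 16.13 F [-0.  -0.8 -2.7]
```

Emit:
{"fn": "move_arm", "kwargs": {"rows": [[[-1, -0.5, 2], [0, 0, 0], -1], [[-1.5, -1, 4], [0, 0, 0], -1], [[-1.5, -1, 6], [0, 0, 0], -1], [[-1.5, -1, 7], [0, 0, 0], -1], [[-1.5, -1, 7], [0, 0, 0], -1]]}}

```text
time: 16.55
position: [643.9, -68.1, 89.9]
tcp_rot: [[0.945, 0.327, 0.0], [0.327, -0.945, 0.0], [0.0, -0.0, -1.0]]
contact_force: [0.7, 0.1, -3.0]
gripper_width: 45.0
```

Emit:
{"fn": "move_arm", "kwargs": {"rows": [[[-0.5, 0, 1], [0, 0, 0], -1], [[-0.5, 0, 2], [0, 0, 0], -1], [[-0.5, 0, 2.5], [0, 0, 0], -1], [[-0.5, 0, 2.5], [0, 0, 0], -1], [[-0.5, 0, 2.5], [0, 0, 0], -1]]}}

```text
time: 16.97
position: [644.0, -68.2, 89.7]
tcp_rot: [[0.945, 0.326, 0.002], [0.326, -0.945, -0.0], [0.001, 0.001, -1.0]]
contact_force: [-3.5, -0.9, 11.6]
gripper_width: 44.8
```

Seated (14 N change). Release and rise.

Emit:
{"fn": "move_arm", "kwargs": {"rows": [[[0, 0, 0], [0, 0, 0], 0.4], [[0, 0, 0], [0, 0, 0], 0.8], [[0, 0, 0], [0, 0, 0], 1], [[0, 0, 0], [0, 0, 0], 1], [[0, 0, -8], [0, 0, 0], 1]]}}

```text
time: 17.38
position: [642.3, -68.6, 94.0]
tcp_rot: [[0.945, 0.326, -0.003], [0.326, -0.945, 0.0], [-0.003, -0.001, -1.0]]
contact_force: [-1.2, -1.1, -0.5]
gripper_width: 85.4
```

Emit:
{"fn": "move_arm", "kwargs": {"rows": [[[0, 0, -30], [0, 0, 0], 1], [[0, 0, -65], [0, 0, 0], 1], [[-20, 0, -95], [0, 0, 0], 1], [[-50, 0, -115], [0, 0, 0], 1], [[-80, -10, -125], [0, 0, 0], 1]]}}

```text
time: 17.8
position: [566.1, -86.4, 223.4]
tcp_rot: [[0.946, 0.325, 0.006], [0.325, -0.946, -0.001], [0.005, 0.003, -1.0]]
contact_force: [0.0, 0.2, 0.1]
gripper_width: 85.4
```

Run:
```python
from look import *
st,p,d,W=look('w12',zhi=125); yellow(p,W)
z=W[...,2]
m=(z>78)&(z<120)&(np.abs(W[...,0]-640)<90)&(np.abs(W[...,1]+70)<60)
q=W[m]; (c,(w,h),a)=cv2.minAreaRect(q[:,:2].astype(np.float32)); print(c,w,h,a,np.percentile(q[:,2],[50,95,99]))
go(415,252.5,150,14.5)
```

```text
[  253    33    80   148 10004] [632.  -72.3] 119.7 62.2 19.2 z [ 33.3  99.2 109.3]
[429 128  47  26 493] [ 656.7 -233.9] 46.2 10.0 88.6 z [13.3 15.3 25.1]
[ 464  178   96  198 8459] [ 553.4 -365.1] 210.3 5.1 0.2 z [ 15.4  46.8 101.9]
[395 196  44  24 421] [ 580.7 -231.3] 44.4 10.4 88.4 z [13.3 15.4 25.3]
[238 239  38  21 382] [478.9 -85.9] 40.9 28.3 -73.1 z [13.8 27.5 31. ]
[459 400  25  20 263] [ 397.5 -365.4] 19.9 3.9 4.6 z [63.1 77.9 89.1]
Y [244  31  20  31 246] [675.5 -14.8   7.5]
Y [320  30  20  32 221] [702.6 -91.1   7.3]
Y [ 0 81  4 28 86] [552.1 202.8   7.8]
Y [321 153  13  25 151] [ 590.2 -129.9    8.7]
Y [249 154  16  26 183] [562.3 -55.4   8.3]
(641.8324584960938, -68.67619323730469) 82.19792175292969 45.6605339050293 19.1707706451416 [104.87863742 109.53413111 110.14771538]
shift [ -24.5 -366.9   72.6] turn [0.15 0.27 4.54] | pos [558.1 -86.1 223.4] yaw 19.0 w 85.6 t 17.85 F [-8.8  0.1 -1.5]
```

View pics/w12.png

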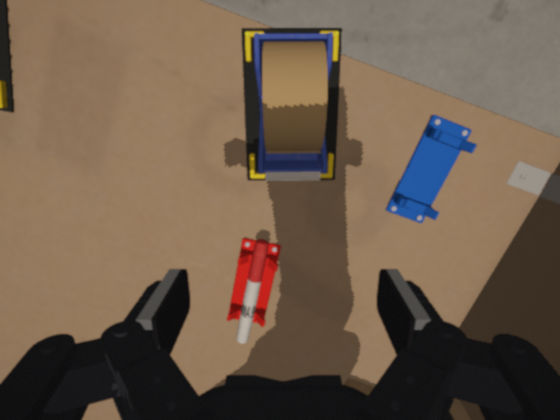

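Emit:
{"fn": "move_arm", "kwargs": {"rows": [[[-2, -35, 0], [0, 0, 1], 1], [[-5, -75, 0], [0, 0, 2], 1], [[-8, -115, 0], [0, 0, 3], 1], [[-11, -155, 0], [0, 0, 4.5], 1], [[-13, -195, 10], [0, 0, 4.5], 1]]}}

```text
time: 18.27
position: [488.7, 96.9, 212.0]
tcp_rot: [[0.968, 0.25, 0.004], [0.25, -0.968, 0.001], [0.004, 0.0, -1.0]]
contact_force: [0.5, -0.0, 0.1]
gripper_width: 85.4
```

Run:
```python
from h import *
go(415,252.5,90,14.5)
```

```text
shift [ -33.  -169.1  121.8] turn [ 0.01 -0.22 -0.04] | pos [488.7  96.9 212. ] yaw 14.5 w 85.4 t 18.27 F [ 0.5 -0.   0.1]
```

Emit:
{"fn": "move_arm", "kwargs": {"rows": [[[-7, -38, 10], [0, 0, 0], 1], [[-14, -76, 25], [0, 0, 0], 1], [[-21, -112, 43], [0, 0, 0], 1], [[-28, -147, 62], [0, 0, 0], 1], [[-33, -169, 92], [0, 0, 0], 1]]}}

```text
time: 18.68
position: [413.6, 255.5, 119.5]
tcp_rot: [[0.967, 0.255, 0.004], [0.255, -0.967, 0.005], [0.005, -0.004, -1.0]]
contact_force: [0.6, 0.3, 0.2]
gripper_width: 85.4
```

Emit:
{"fn": "move_arm", "kwargs": {"rows": [[[0, 0, 25], [0, 0, 0], 1], [[0, 0, 40], [0, 0, 0], 1], [[0, 0, 50], [0, 0, 0], 1], [[0, 0, 50], [0, 0, 0], 1], [[0, 0, 50], [0, 0, 0], 1]]}}

```text
time: 19.1
position: [414.4, 250.4, 68.5]
tcp_rot: [[0.968, 0.251, 0.0], [0.251, -0.968, -0.0], [0.0, 0.0, -1.0]]
contact_force: [0.5, 1.4, 0.3]
gripper_width: 85.6
```

Run:
```python
from look import *
st,p,d,W=look('w13')
go(415,252.5,16.5,14.5)
```

```text
[   0    0   42  231 7879] [445.9 396.8] 116.1 6.7 0.4 z [13.4 24.6 35. ]
[ 266  118   25  142 2763] [438.7 259.5] 85.0 13.4 14.9 z [12.3 13.9 15.3]
[   0  301  125   82 3678] [320.9 374.7] 71.2 29.0 -55.3 z [14.1 32.4 46.5]
[ 82 403  38  17 490] [252.2 339.8] 35.5 5.9 -60.8 z [12.8 19.3 26.2]
shift [ 0.6 -1.8 52.5] turn [-0.03 -0.07  0.02] | pos [414.8 250.5  69. ] yaw 14.5 w 85.5 t 19.15 F [-0.4 -0.8  0.3]
```

View pics/w13.png

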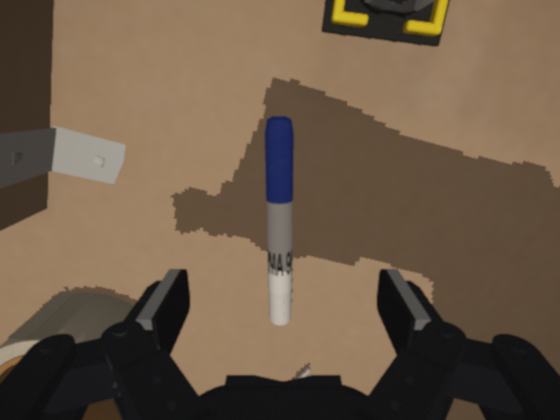

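Emit:
{"fn": "move_arm", "kwargs": {"rows": [[[0.5, -1, 20], [0, 0, 0], 1], [[0.5, -1.8, 40], [0, 0, 0], 1], [[0.5, -1.8, 52], [0, 0, 0], 0.6], [[0.5, -1.8, 52.5], [0, 0, 0], 0], [[0.5, -1.8, 52.5], [0, 0, 0], -1]]}}

```text
time: 19.57
position: [414.7, 252.2, 16.5]
tcp_rot: [[0.968, 0.251, 0.001], [0.251, -0.968, 0.0], [0.001, -0.0, -1.0]]
contact_force: [0.1, 0.2, 1.0]
gripper_width: 51.5
```

Emit:
{"fn": "move_arm", "kwargs": {"rows": [[[0, 0, 0], [0, 0, 0], -1], [[0, 0, 0], [0, 0, 0], -1], [[0, 0, 0], [0, 0, 0], -1], [[0, 0, 0], [0, 0, 0], -1], [[0, 0, 0], [0, 0, 0], -1]]}}

```text
time: 19.98
position: [414.9, 252.5, 17.1]
tcp_rot: [[0.968, 0.251, 0.002], [0.251, -0.968, 0.001], [0.002, -0.001, -1.0]]
contact_force: [0.1, -0.3, 6.1]
gripper_width: 14.8
```

Emit:
{"fn": "move_arm", "kwargs": {"rows": [[[0, 0, -3], [0, 0, 0], -1], [[0, 0, -12], [0, 0, 0], -1], [[0, 0, -35], [0, 0, 0], -1], [[0, 0, -70], [0, 0, 0], -1], [[0, 0, -110], [0, 0, 0], -1]]}}

```text
time: 20.4
position: [412.9, 251.4, 126.7]
tcp_rot: [[0.968, 0.252, -0.003], [0.252, -0.968, -0.002], [-0.004, 0.001, -1.0]]
contact_force: [1.5, 0.6, -0.3]
gripper_width: 14.3
```

Run:
```python
from look import *
st,p,d,W=look('w14')
go(470,0,210,0)
```

```text
[  44    0   58  207 9300] [452.  396.7] 128.0 6.4 0.1 z [15.2 39.6 58. ]
[ 347    0   59   29 1105] [551.5 229.9] 28.4 12.8 -83.8 z [16.8 37.4 41.1]
[  42  258   88  118 5657] [289.3 379.2] 98.8 55.2 -11.1 z [15.3 41.7 46.9]
shift [-11.4 259.5 -77.2] turn [-0.21 -0.42 14.63] | pos [416.  254.3 133.6] yaw 14.6 w 14.4 t 20.45 F [0.  1.1 4.8]
```

View pics/w14.png

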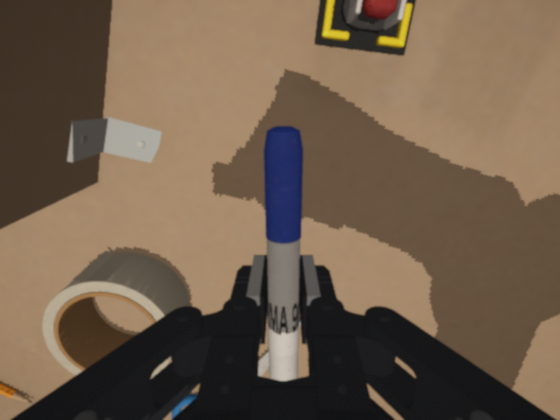

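Emit:
{"fn": "move_arm", "kwargs": {"rows": [[[0, 25, -30], [0, 0, 2], -1], [[-2, 60, -50], [0, 0, 5], -1], [[-4, 98, -70], [0, 0, 8], -1], [[-6, 138, -77], [0, 0, 12], -1], [[-9, 178, -77], [0, 0, 16], -1]]}}

```text
time: 20.87
position: [451.4, 76.4, 205.6]
tcp_rot: [[1.0, -0.028, 0.005], [-0.028, -1.0, 0.001], [0.005, -0.001, -1.0]]
contact_force: [1.2, -1.0, -0.6]
gripper_width: 14.4
```

Run:
```python
from h import *
go(618.7,-232.5,200,-1.7)
```

```text
shift [175.7 304.2   6.2] turn [-0.05 -0.28  0.12] | pos [451.4  76.4 205.6] yaw -1.6 w 14.4 t 20.87 F [ 1.2 -1.  -0.6]
```

Emit:
{"fn": "move_arm", "kwargs": {"rows": [[[18, 33, 0], [0, 0, 0], -1], [[36, 68, 0], [0, 0, 0], -1], [[55, 104, 0], [0, 0, 0], -1], [[74, 140, 0], [0, 0, 0], -1], [[93, 176, 0], [0, 0, 0], -1]]}}

```text
time: 21.28
position: [538.9, -102.8, 203.9]
tcp_rot: [[1.0, -0.025, 0.0], [-0.025, -1.0, -0.0], [0.0, 0.0, -1.0]]
contact_force: [0.3, 0.8, -0.6]
gripper_width: 14.6
```

Emit:
{"fn": "move_arm", "kwargs": {"rows": [[[20, 33, 0], [0, 0, 0], -1], [[42, 66, 0], [0, 0, 0], -1], [[65, 98, 0], [0, 0, 0], -1], [[80, 120, 0], [0, 0, 0], -1], [[81, 125, 10], [0, 0, 0], -1]]}}

```text
time: 21.7
position: [619.4, -234.0, 194.7]
tcp_rot: [[0.999, -0.032, 0.006], [-0.032, -0.999, -0.003], [0.006, 0.003, -1.0]]
contact_force: [-0.7, -0.2, 0.2]
gripper_width: 14.6
```

Run:
```python
from h import *
go(618.7,-232.5,60,-1.7)
```

```text
shift [ -1.6  -1.9 134.6] turn [ 0.17 -0.35 -0.16] | pos [ 619.4 -234.   194.7] yaw -1.9 w 14.6 t 21.7 F [-0.7 -0.2  0.2]
```

Emit:
{"fn": "move_arm", "kwargs": {"rows": [[[-1, -1, 30], [0, 0, 0], -1], [[-1, -1, 70], [0, 0, 0], -1], [[-1, -1, 108], [0, 0, 0], -1], [[-1, -1, 130], [0, 0, 0], -1], [[-1, -1, 135], [0, 0, 0], -1]]}}

```text
time: 22.12
position: [611.7, -225.5, 53.7]
tcp_rot: [[1.0, -0.024, -0.008], [-0.024, -1.0, 0.003], [-0.008, -0.003, -1.0]]
contact_force: [-0.8, -0.3, -0.7]
gripper_width: 14.7
```

Run:
```python
from look import *
st,p,d,W=look('w15')
go(618.7,-232.5,50,-1.7)
```

```text
[    0   118   102   247 11518] [623.7 -98.9] 111.6 56.2 -14.4 z [13.6 31.3 58.8]
[ 251  127   95  133 6078] [ 646.2 -228.5] 61.3 44.0 -27.4 z [14.9 48.8 51.2]
[ 499  134   61  286 9126] [ 589.4 -365.4] 160.5 4.7 0.9 z [13.3 26.  47.7]
shift [5.9 6.8 5.1] turn [-0.13  0.33  0.3 ] | pos [ 613.  -225.6   55.1] yaw -1.4 w 14.8 t 22.17 F [-0.4  0.1 -0.1]
```

View pics/w15.png

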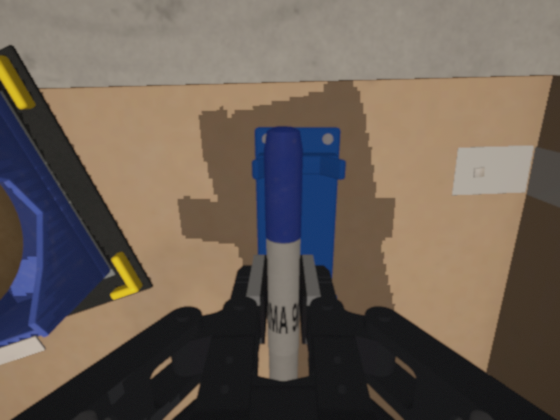

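Needs about 6 mm each way; correct and settle.

Emit:
{"fn": "move_arm", "kwargs": {"rows": [[[3, 3, 0], [0, 0, 0.2], -1], [[5.5, 6.5, 2], [0, 0, 0.2], -1], [[5.5, 6.5, 4], [0, 0, 0.2], -1], [[5.5, 6.5, 4], [0, 0, 0.2], -1], [[5.5, 6.5, 4], [0, 0, 0.2], -1]]}}

```text
time: 22.58
position: [621.4, -233.6, 54.9]
tcp_rot: [[1.0, -0.029, 0.001], [-0.029, -1.0, -0.001], [0.001, 0.0, -1.0]]
contact_force: [-0.6, 0.2, -0.2]
gripper_width: 14.2
```

Run:
```python
from look import *
st,p,d,W=look('w16')
go(618.7,-232.5,33.1,-1.7)
```

```text
[  487    96    73   320 13699] [ 611.1 -364.2] 172.3 6.5 0.3 z [13.8 29.8 53.2]
[ 236  127   91  133 6006] [ 659.6 -234.1] 59.5 45.5 -0.7 z [16.7 50.4 52.8]
[   0  154   93  224 8480] [618.9 -99.8] 105.3 53.8 -17.1 z [13.5 28.8 59. ]
[  0 216  18  92 889] [612.3 -86.1] 68.9 31.5 -17.8 z [12.5 36.4 48.6]
shift [-2.6 -0.9 21.6] turn [ 0.02 -0.06  0.04] | pos [ 621.2 -233.5   54.7] yaw -1.7 w 14.6 t 22.63 F [0.3 0.9 0.1]
```

View pics/w16.png

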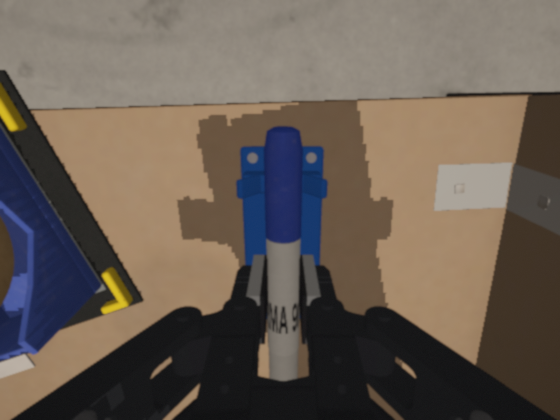

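Emit:
{"fn": "move_arm", "kwargs": {"rows": [[[-1, -0.5, 4], [0, 0, 0], -1], [[-2.5, -0.7, 10], [0, 0, 0], -1], [[-2.5, -0.7, 15], [0, 0, 0], -1], [[-2.5, -0.7, 19], [0, 0, 0], -1], [[-2.5, -0.7, 20.5], [0, 0, 0], -1]]}}

```text
time: 23.05
position: [617.8, -232.4, 33.1]
tcp_rot: [[1.0, -0.029, -0.002], [-0.029, -1.0, -0.0], [-0.002, 0.0, -1.0]]
contact_force: [-4.6, 0.2, 15.4]
gripper_width: 14.4
```

Emit:
{"fn": "move_arm", "kwargs": {"rows": [[[0, 0, 0.5], [0, 0, 0], -1], [[0, 0, 0.5], [0, 0, 0], -1], [[0, 0, 0.5], [0, 0, 0], -1], [[0, 0, 0.5], [0, 0, 0], -1], [[0, 0, 0.5], [0, 0, 0], -1]]}}

```text
time: 23.47
position: [617.8, -232.4, 33.2]
tcp_rot: [[1.0, -0.029, -0.002], [-0.029, -1.0, -0.0], [-0.002, 0.0, -1.0]]
contact_force: [-3.3, 0.9, 7.2]
gripper_width: 14.9
```

Emit:
{"fn": "move_arm", "kwargs": {"rows": [[[0, 0, 0], [0, 0, 0], -0.5], [[0, 0, 0], [0, 0, 0], 0], [[0, 0, 0], [0, 0, 0], 0], [[0, 0, 0], [0, 0, 0], 0], [[0, 0, -8], [0, 0, 0], 0]]}}

```text
time: 23.88
position: [617.3, -232.3, 39.4]
tcp_rot: [[1.0, -0.029, -0.003], [-0.029, -1.0, 0.001], [-0.003, -0.001, -1.0]]
contact_force: [0.8, -0.0, 0.3]
gripper_width: 42.9
```

Emit:
{"fn": "move_arm", "kwargs": {"rows": [[[0, 0, -30], [0, 0, 0], 0], [[0, 0, -65], [0, 0, 0], 0], [[-20, -10, -100], [0, 0, 0], 0.5], [[-50, -30, -130], [0, 0, 0], 1], [[-80, -50, -155], [0, 0, 0], 1]]}}

```text
time: 24.3
position: [545.1, -183.7, 193.8]
tcp_rot: [[1.0, -0.03, 0.003], [-0.03, -1.0, -0.001], [0.003, 0.001, -1.0]]
contact_force: [0.9, 0.4, 0.0]
gripper_width: 77.1
```

Emit:
{"fn": "move_arm", "kwargs": {"rows": [[[-15, -25, -25], [0, 0, 0], 1], [[-35, -55, -45], [0, 0, 0], 1], [[-45, -85, -60], [0, 0, 0], 1], [[-45, -95, -60], [0, 0, 0], 1], [[-45, -95, -60], [0, 0, 0], 1]]}}

```text
time: 24.72
position: [503.1, -84.2, 253.5]
tcp_rot: [[1.0, -0.023, 0.004], [-0.023, -1.0, -0.0], [0.004, -0.0, -1.0]]
contact_force: [-0.3, 0.4, 0.2]
gripper_width: 85.5
```

```bash
cat > chk.py <<'E'
from look import *
import sys
def markers(p,W):
    hsv=cv2.cvtColor(p,cv2.COLOR_RGB2HSV); S,V=hsv[...,1].astype(int),hsv[...,2].astype(int)
    for n,c in (('red',(426.4,-95.6)),('blue',(618.6,-232.4))):
        m=(np.abs(W[...,0]-c[0])<80)&(np.abs(W[...,1]-c[1])<40)&(W[...,2]>25.9)&(W[...,2]<40)
        q=W[m]; (cc,(w,h),a)=cv2.minAreaRect(q[:,:2].astype(np.float32))
        if h>w: a+=90; w,h=h,w
        print(n,len(q),np.round(cc,1),round(w,1),round(h,1),round((a+90)%180-90,1),np.round(np.percentile(q[:,2],[50,95]),1))
E
python3 - <<'E'
from chk import *
st,p,d,W=look('w17',zhi=120); markers(p,W)
st=read_state(); go(480,-50,300,0)
p,d=cams.grab_frame('top'); save('top1.png',p[90:320,130:440])
E
```

```text
[ 213    0  105  114 6281] [623.9 -74.9] 102.6 62.0 19.3 z [ 27.1 100.6 109.5]
[ 400    0   60  125 2798] [ 608.5 -232.4] 114.9 46.4 -1.7 z [14.7 28.1 31.1]
[ 511   23   49  266 6450] [ 516.4 -364.3] 257.7 7.1 -0.0 z [14.1 35.8 72.4]
[  0 112  11  27 165] [560.5 216.7] 26.5 2.9 6.0 z [12.3 16.8 23.9]
[ 270  180   47   80 1418] [440.8 -93.7] 106.0 45.5 6.8 z [14.5 28.5 31.2]
[450 302  37  40 957] [ 311.7 -299. ] 45.5 24.2 83.0 z [17.6 51.3 57.4]
red 1305 [426.7 -95.2] 134.1 42.6 6.8 [29.5 31.3]
blue 1800 [ 608.2 -231.1] 113.6 41.9 -3.4 [29.5 31.3]
shift [-23.9 -36.1 -47.7] turn [ 0.06 -0.1  -1.49] | pos [503.  -86.8 252.4] yaw -1.5 w 85.6 t 24.77 F [ 0.6 -0.9  1.2]
```

View pics/w17.png

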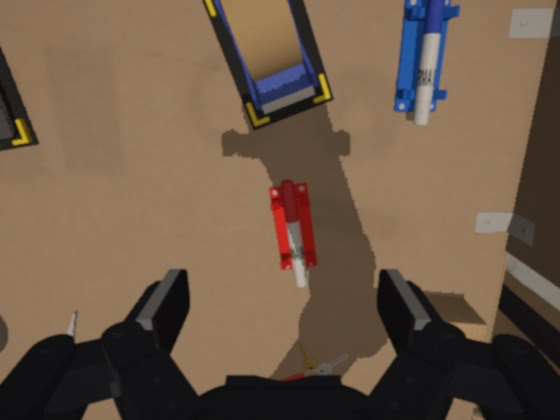

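View pics/top1.png

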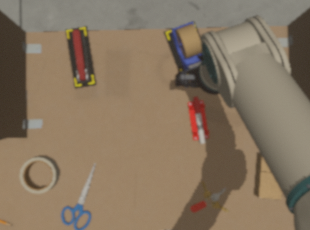

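Emit:
{"fn": "move_arm", "kwargs": {"rows": [[[-15, -20, -30], [0, 0, 0], 1], [[-30, -40, -60], [0, 0, 0], 1], [[-30, -60, -90], [0, 0, 0], 1], [[-30, -60, -90], [0, 0, 0], 1], [[-30, -60, -90], [0, 0, 0], 1]]}}

```text
time: 25.23
position: [475.6, -27.4, 342.3]
tcp_rot: [[1.0, -0.029, 0.003], [-0.029, -1.0, -0.001], [0.003, 0.001, -1.0]]
contact_force: [0.5, -0.3, -0.9]
gripper_width: 85.2
```

Emit:
{"fn": "move_arm", "kwargs": {"rows": [[[0, 0, 0], [0, 0, 0], 1], [[0, 0, 0], [0, 0, 0], 1], [[0, 0, 0], [0, 0, 0], 1], [[0, 0, 0], [0, 0, 0], 1], [[0, 0, 0], [0, 0, 0], 1]]}}

```text
time: 25.65
position: [474.1, -27.2, 340.8]
tcp_rot: [[1.0, -0.03, -0.001], [-0.03, -1.0, 0.0], [-0.002, -0.0, -1.0]]
contact_force: [-0.6, 0.4, 1.0]
gripper_width: 85.3
```

Run:
```python
from chk import *
st,p,d,W=look('w18',zhi=120); markers(p,W)
```

```text
[  30    0   69  110 2967] [606.6 236. ] 123.0 30.1 7.0 z [19.4 42.  45.5]
[ 280    0   80   82 3864] [622.6 -75.3] 100.2 62.4 19.2 z [ 13.   88.2 108.9]
[ 423    0   50   93 1623] [ 603.3 -232.4] 105.0 45.3 -2.0 z [14.7 28.3 31.1]
[ 516    0   44  228 5246] [ 519.7 -364.1] 264.0 7.3 0.1 z [14.4 37.2 76.3]
[ 313  141   39   94 1368] [426.4 -95.4] 135.1 45.4 6.9 z [15.1 28.4 31.2]
[ 436  247   60   87 3049] [ 263.8 -285.6] 121.2 63.4 -6.0 z [22.3 56.5 57.8]
[   0  253   77   69 3463] [282.5 353.8] 101.6 92.8 -16.9 z [14.9 38.3 47.1]
red 959 [426.1 -95.5] 134.5 42.3 7.3 [29.5 31.4]
blue 1087 [ 601.2 -235.1] 101.9 42.1 -13.1 [29.3 31.3]
```

View pics/w18.png

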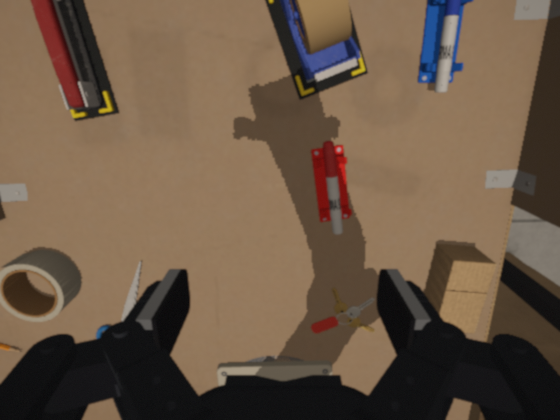

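Run:
```python
from look import *
for t in('w17','w18'):
    z=np.load(t+'.npz'); W=world('wrist',z['d'],{'position':z['position'],'tcp_rot':z['tcp_rot']})
    for n,c in (('red',(426.4,-95.6)),('blue',(618.6,-232.4))):
        m=(np.abs(W[...,0]-c[0])<90)&(np.abs(W[...,1]-c[1])<14)&(W[...,2]>28.5)&(W[...,2]<40)
        q=W[m]; vx,vy,x0,y0=cv2.fitLine(q[:,:2].astype(np.float32),cv2.DIST_HUBER,0,.01,.01).ravel()
        print(t,n,'y at seat x',round(y0+vy/vx*(c[0]-x0),1),'ang',round(np.degrees(np.arctan(vy/vx)),1),'xmin',q[:,0].min().round(1),'xmax',q[:,0].max().round(1))
```

```text
w17 red y at seat x -95.5 ang 6.9 xmin 360.5 xmax 491.9
w17 blue y at seat x -231.5 ang -1.7 xmin 551.6 xmax 664.6
w18 red y at seat x -95.1 ang 7.0 xmin 360.1 xmax 492.5
w18 blue y at seat x -231.4 ang -1.3 xmin 550.8 xmax 652.2
```

All within about 1 mm; handing in.

Run:
```python
from h import *
print(ticket.sign_off())
```

```text
the job is handed in; nothing more can be done
None
```

I put all four things in their places and handed the job in at about 26 s of the 104 s. The sign-off gives no verdict, so the figures below are my own last checks with the wrist camera.

| Thing | Where | Off centre | Angle off | Seating |
|---|---|---|---|---|
| Red marker | red rest | under 1 mm | under 0.5° | seated |
| Blue marker | blue rest | about 1 mm | under 0.5° | same height as the red one |
| Stapler | narrow mat | about 2 mm | about 1° | 3 mm higher than on the bench, as the mat should make it |
| Tape dispenser | wide mat | about 1.5 mm | under 0.5° | 3 mm higher than on the bench, as the mat should make it |

- **Force and release:** I felt the contact force rise before letting each one go. The highest reading was 28 N, as the red marker was seated.
- **Bystanders:** The carton measured in the same place before and after. I never touched the roll of tape, but I did not measure its position exactly.
- **Checks that disagreed or were incomplete:** In the last two pictures the far ends of the blue marker, the stapler and the dispenser fell outside the frame. One rough fit put the blue marker several degrees off, because part of the saddle was counted with it. A fit to the marker's body alone, and its near end, put it in line.

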